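# Unlock the strongbox by key and put the key back in its block

## Task

Take the strongbox key out of the punch block, put it fully home in the lock of the grey strongbox and turn it clockwise until you feel it come up firmly against its stop, which lies up to about a quarter turn round and differs from lock to lock; the lid springs ajar by itself. Turn the key all the way back to its home stop, draw it out, and stand it fully down in its own hole in the punch block again. Never force the key, neither pushing nor twisting, and leave the other things on the bench where they are.

Things in the scene. Friction and masses are not known exactly. Their poses are not given: they have to be found in the camera images.
- key_bow (a point): Strongbox key, 102 mm long, 60 g, upright in the punch block, down to its collar. Point: centre of its flat black bow (grip plate 32 mm wide along key x, 9 thick along y, 28 high), 88 mm above the tip. Key axes: z from tip to bow, x towards the bit, y across the thin bow: grip along y from above with about 90 N. Below the bow: round steel shaft, 8 mm across.
- key_tip (a point): Tip of the key on the shaft's axis, 88 mm below key_bow, same axes. Lowest 16 mm: plain round pilot pin, 8 mm across, small chamfer. Bit: a flag on the +x side only, 16 to 28 mm above the tip, reaching 17 mm from the axis, 4.4 mm thick. Collar: 15 mm across, its underside 34 mm above the tip.
- keyhole (a point): Centre of the keyhole's round part (10 mm across), on the upper face of the round steel plate on the strongbox's fixed front deck, 86 mm above the bench. z up; x towards the lid: the slot for the bit (6 mm wide, 19 mm long from the centre) lies along +x. No chamfer, about 1 mm play. Fully home: collar on the plate, tip 34 mm below this point. Deck clear 25 mm all round.
- lock_plug: Brass plug in the lock below the 4 mm keyhole plate; origin on the keyhole's axis, 34 mm below its mouth. The bit sits between its cheeks with up to 10 degrees of play each way. With the tip 30 mm or more down the key can turn; turned, it cannot be lifted out, only at home. x axis along its slot, turning with it.
- lock_turn (a joint): Angle of the plug: 0 home (a stop), growing clockwise seen from above. Light drag, about 0.03 N m, then a hard stop somewhere between 0.9 and 1.5 rad, different from lock to lock, felt as a sudden rise of the twisting moment: 0.1 N m on the key is about 9 N at the bit; firmly is 0.1 to 0.2 N m, 0.3 is forcing it. It stays where it is left.
- box_lid (a joint): Opening angle of the strongbox lid, behind the lock deck and hinged on the box's far (+x) edge. 0: shut, held by the lock's cam. When the plug is past about 0.85 rad the cam lets go and a kick spring lifts the lid to about 0.15 rad, where it stays; its front edge, 31 mm from the keyhole, rises about 16 mm.
- block_hole (a point): Mouth centre of the key's hole in the punch block, a fixed beech block 130 x 46 x 40 mm (long side x). Round hole 11 mm across with a slot for the bit along +x (7.4 mm wide, 19.5 mm long from the centre); the key hangs in it by its collar, tip 34 mm below this point, bit in the slot. Two ball-ended punches, up to 32 mm high over the block, are fixed 50 and 86 mm from the hole along +x.
- strongbox: Grey steel strongbox 170 x 150 x 84 mm, bolted to the bench: front third a fixed lock deck, the rest a lid with a folded-down wire handle. Origin under its centre, axes as the keyhole's. Between it and the punch block stands a red cable reel, 120 mm high: carry the key over it. The saw jig's clamp, 200 mm high, stands between the punch block and the robot, to the right.
- doming_block: Aluminium doming block 52 x 52 x 26 mm with round cups, bystander near the punch block; origin under its centre.
- rivet_tin: Round tin 54 mm across, 24 mm high, bystander to the right of the punch block; origin under its centre.
- flat_tin: Flat tin 51 x 71 x 21 mm, bystander left of the strongbox; origin under its centre.
- chasing_hammer: Small hammer 206 mm long lying left of the strongbox, bystander; origin under its centre.

How it is judged:
By the outcome, as a careful person would: the job done as asked, in the order asked, and still so for the second after the job is handed in, with the robot touching nothing.
It also fails if it takes over 72 s, if anything falls off the work surface, if the arm or the gripper's body presses on something with over 40 N, if the wrist force passes 120 N, or if a joint passes its speed limit or range.

## Robot

A 7-joint arm with a two-finger parallel gripper is mounted at the origin on the work surface; the furniture and walls round the work are solid. World frame = base frame: x ahead of the robot, y to its left, z up, the work surface at z = 0. Lengths are in m, angles in rad, forces in N, time in s.
With the tool pointing down it reaches from about 0.4 to 0.9 m from the base axis. Payload 5.6 kg.
Tool frame: the origin (TCP) lies midway between the tips of the shut fingers; the grasp point (between the pads) lies 19 mm behind it; x points along the fingers, y is the direction in which the jaws open and shut, and the axes are right-handed (so a half turn about x gives the same grasp; the last joint's range is limited). The gripper opens to 92 mm and grips with 3 to 60 N. Pads are 20 mm wide; open, the fingers measure 128 mm over their backs; the gripper's body (75 mm by 189 mm) begins 69 mm behind the grasp point.
Start: joints at [-1.32, 0.468, -0.012, 1.603, 0.006, 1.071, -0.056], TCP at [0.188, 0.622, 0.215] pointing down, gripper open.
Joint ranges: [-2.53, 2.53], [-0.31, 2.02], [-1.57, 1.55], [0.28, 2.44], [-1.29, 4.43], [0.15, 1.84], [-2.92, 2.92]. Speed limits (rad/s): [2.57, 2.57, 3.14, 3.14, 3.14, 3.14, 3.14].

## Interface

Orientations are given as a 3x3 rotation matrix whose columns are the frame's x, y, z axes.
In Python, from workcell import ctrl gives the robot as it stands.
- The arm moves only by the shell command python3 -m inch 'ROWS' [FORCE]. ROWS is JSON, one flat list of numbers, 7 for each row, row after row: the shift along the tool's x, y, z as a fraction of full scale, then the turn, a rotation vector about the tool's x, y, z as a fraction of full scale, then the finger opening in mm, from 0 to 91.9. In form: [dx, dy, dz, ax, ay, az, claw, dx, dy, dz, ax, ay, az, claw, ...]. A call has 1 to 8 rows; each row shifts and turns the pose as measured when the row begins, along the tool's axes as they then stand; what a row does not reach is not made up. Full scale, the value 1, is 0.5 m for a shift and 0.5 rad for a turn. A row lasts 1/12 s, in which the tool goes at most 41.7 mm and 7.16 degrees, less where a joint would pass 70% of its speed; a pose out of reach is approached as far as the arm can. A call with a number of a shift or a turn outside -1 to 1 is refused whole. A call with a gripper value outside its range is refused whole. The fingers move at their own pace and stop on an object; FORCE is the grip in N (left out, the last holds). Time passes only in rows, so rows that do not move let the fingers close. It gives the time, the measured TCP pose, the force and the opening at its end, in the units of the state.
- ctrl.read_state(): the state, without advancing time (a new reading comes with each control period).
- ctrl.read_camera(name): name is "side" or "top" or "wrist"; returns a dict with "image" (400x640x3 uint8, red, green, blue), "mtx" (3x3 intrinsics, pixels), "T" (4x4, takes a point from camera to world coordinates). Camera axes: x right, y up, looking along -z (the intrinsics and any distortion apply to the point x, -y, -z); pixel columns grow to the right and rows downward; lengths in m; the calibration is good to about 2 mm. A picture is of the moment at which its call begins. There is no depth.
- ctrl.hand_in(): hands the job in, once; it reports no verdict.
The state is a dict: "time_s": time; "q": joint angles; "qvel": joint speeds; "effort": joint torques, N m; "ee_pos": TCP position; "tool_rot": TCP orientation; "ft_force": force on the tool from outside, world axes, zero at the start; "moment": the same for the moment, N m; "opening": finger opening in m.
Only numpy, scipy, OpenCV 4.12 (cv2) and the standard library are available. Lean on these libraries where they do the work, as an engineer would, in place of code of your own. Each camera call takes 0.05 s, during which the arm holds its last target.

## Working session

There is one attempt and no reset: what is moved stays moved. The work goes in short steps, Python scripts to look and compute and a shell command to move; the robot and the scene stay as the last step left them, time stands still between calls to the robot, and variables do not carry over. Pictures are saved under pics/ and viewed, and the job is handed in when it is done.

```bash
ls -la; mkdir -p pics
cat > h.py <<'E'
import numpy as np, cv2, json
from workcell import ctrl
np.set_printoptions(precision=4,suppress=True)
def snap(n,f):
    d=ctrl.read_camera(n); cv2.imwrite('pics/'+f+'.png',d['image'][:,:,::-1]); np.savez('pics/'+f+'.npz',**{k:np.array(v) for k,v in d.items() if k in('image','mtx','T')}); return d
def load(f): return dict(np.load('pics/'+f+'.npz'))
def ray(d,u,v):
    K,T=d['mtx'],d['T']; c=np.linalg.inv(K)@[u,v,1]; c=np.array([c[0],-c[1],-c[2]]); return T[:3,3],T[:3,:3]@c/np.linalg.norm(c)
def plane(d,u,v,z):
    o,r=ray(d,u,v); return o+r*(z-o[2])/r[2]
def tri(*a):
    A=np.zeros((3,3));b=np.zeros(3)
    for d,u,v in a:
        o,r=ray(d,u,v);P=np.eye(3)-np.outer(r,r);A+=P;b+=P@o
    p=np.linalg.solve(A,b); return p,[np.linalg.norm((np.eye(3)-np.outer(ray(d,u,v)[1],ray(d,u,v)[1]))@(p-ray(d,u,v)[0])) for d,u,v in a]
def proj(d,p):
    T=d['T']; c=T[:3,:3].T@(np.array(p)-T[:3,3]); q=d['mtx']@[c[0],-c[1],-c[2]]; return q[:2]/q[2]
def st():
    s=ctrl.read_state(); print('t',s['time_s'],'p',np.array(s['ee_pos']),'F',np.array(s['ft_force']),'M',np.array(s['moment']),'o',s['opening']); print(np.array(s['tool_rot']).reshape(3,3)); print('q',np.array(s['q'])); return s
E
python3 - <<'E'
from h import *
for n in('side','top','wrist'):
    d=snap(n,n+'0'); print(n,d.keys(),d['mtx'],d['T'])
st()
E
```

```text
total 12
drwxr-xr-x  3 agent agent 4096 Dec  7 05:49 .
drwxr-xr-x 23 root  root  4096 Dec  7 05:49 ..
drwxr-xr-x  2 agent agent 4096 Dec  7 05:49 pics
side dict_keys(['image', 'mtx', 'T']) [[417.8902   0.     320.0847]
 [  0.     417.8902 198.2681]
 [  0.       0.       1.    ]] [[ 0.8853  0.2183 -0.4105 -0.0969]
 [-0.4649  0.4291 -0.7744 -1.1466]
 [ 0.007   0.8765  0.4814  0.7994]
 [ 0.      0.      0.      1.    ]]
top dict_keys(['image', 'mtx', 'T']) [[478.4583   0.     312.4926]
 [  0.     478.4583 200.5014]
 [  0.       0.       1.    ]] [[-0.1932  0.7565 -0.6248 -0.4422]
 [-0.981  -0.1591  0.1107  0.1637]
 [-0.0157  0.6343  0.7729  1.292 ]
 [ 0.      0.      0.      1.    ]]
wrist dict_keys(['image', 'mtx', 'T']) [[337.0948   0.     319.5499]
 [  0.     337.0948 197.8296]
 [  0.       0.       1.    ]] [[ 0.2888 -0.9295 -0.2295  0.1236]
 [ 0.9574  0.28    0.0705  0.6421]
 [-0.0013 -0.2401  0.9708  0.3834]
 [ 0.      0.      0.      1.    ]]
t 0.15 p [0.1882 0.6217 0.2138] F [-0.2119 -0.7683 -0.0743] M [-0.0184  0.0242  0.0537] o 0.09205286950470745
[[-0.0003  0.2896  0.9571]
 [-0.0014  0.9571 -0.2896]
 [-1.     -0.0014  0.0001]]
q [-1.32    0.4682 -0.0116  1.6034  0.006   1.0714 -0.0563]
```

View pics/side0.png

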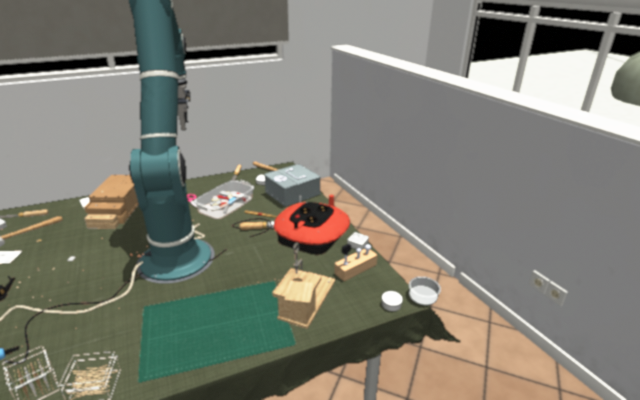

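View pics/top0.png

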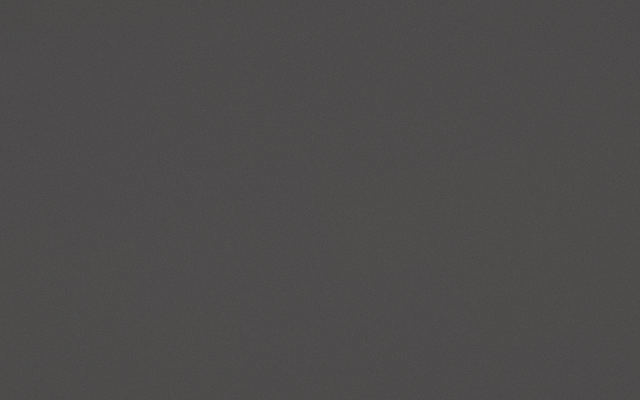

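View pics/wrist0.png

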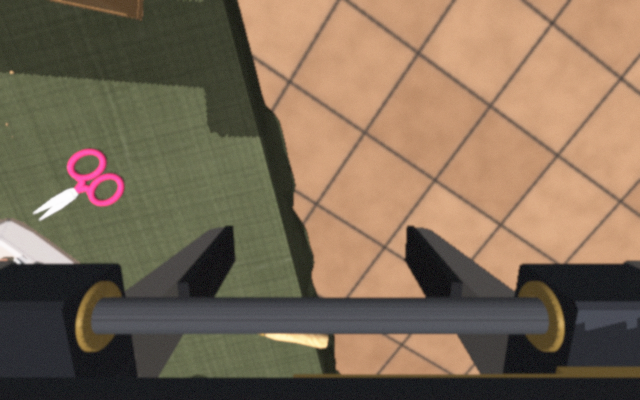

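Side view: strongbox near (292,183), red reel (312,222), punch block with pins (355,262), clamp (297,250), doming block (358,242). The top view is uniformly grey, so it may be covered. The wrist view shows only scissors and the bench edge.

Run:
```python
from h import *
d=load('side0')
for n,u,v,z in [('block',355,262,.04),('key',347,256,.09),('box',292,183,.084),('reel',312,222,.1),('clamp',297,245,.2),('tin',391,298,.024),('hammer',258,225,.01),('jig',300,295,0.05),('dome',358,240,.026)]:
    print(n,plane(d,u,v,z))
im=cv2.resize(d['image'][150:320,220:450],None,fx=3.4,fy=3.4,interpolation=cv2.INTER_CUBIC)[:,:,::-1]
cv2.imwrite('pics/sidezoom.png',im)
print(load('top0')['image'].reshape(-1,3).mean(0))
```

```text
block [ 0.4607 -0.3183  0.04  ]
key [ 0.4185 -0.3391  0.09  ]
box [0.474  0.1597 0.084 ]
reel [ 0.4046 -0.1473  0.1   ]
clamp [ 0.2517 -0.369   0.2   ]
tin [ 0.4752 -0.4794  0.024 ]
hammer [0.2916 0.0497 0.01  ]
jig [ 0.2505 -0.3831  0.05  ]
dome [ 0.5414 -0.2083  0.026 ]
[77.7841 76.1739 76.0521]
```

View pics/sidezoom.png

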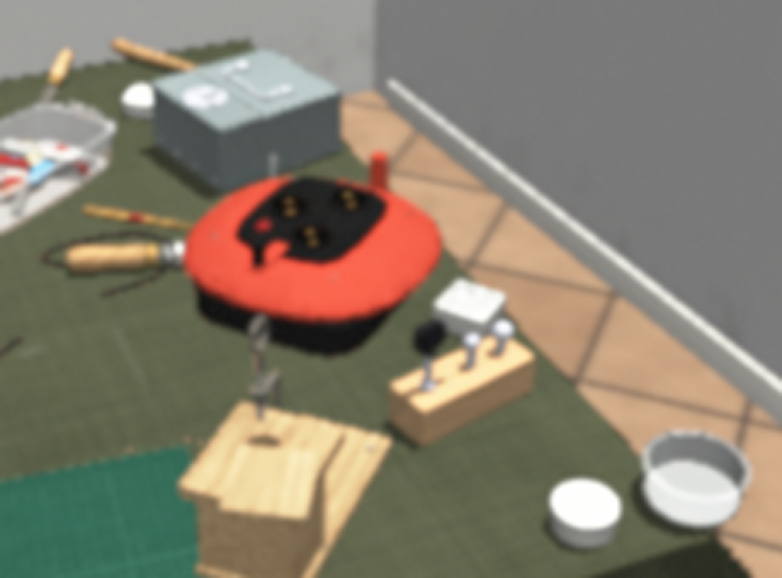

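Run:
```python
from h import *
d=load('side0')
f=lambda u,v,z: plane(d,220+u/3.4,150+v/3.4,z)
for n,u,v,z in [('bow',428,337,.094),('hole',428,385,.04),('b1',472,342,.068),('b2',503,328,.068),('blkA',390,385,.04),('blkB',425,408,.04),('blkC',533,357,.04),('boxL',152,90,.084),('boxN',222,128,.084),('boxR',340,93,.084),('boxF',262,52,.084),('plate',205,97,.086),('clamptop',260,320,.2),('clampbase',262,440,.05),('reelL',188,250,.1),('reelR',440,240,.1),('reelN',310,318,.08),('reelF',320,178,.12),('post',380,155,.12),('tin',585,498,.024),('dome',470,300,.026),('jig1',240,405,.08),('jig2',390,440,.04)]:
    print(n,f(u,v,z))
```

```text
bow [ 0.4296 -0.314   0.094 ]
hole [ 0.4336 -0.3111  0.04  ]
b1 [ 0.4794 -0.3072  0.068 ]
b2 [ 0.5151 -0.302   0.068 ]
blkA [ 0.4044 -0.2961  0.04  ]
blkB [ 0.4152 -0.3371  0.04  ]
blkC [ 0.5377 -0.3191  0.04  ]
boxL [0.4021 0.26   0.084 ]
boxN [0.4359 0.1359 0.084 ]
boxR [0.5919 0.155  0.084 ]
boxF [0.5601 0.2993 0.084 ]
plate [0.4479 0.2117 0.086 ]
clamptop [ 0.2521 -0.365   0.2   ]
clampbase [ 0.2701 -0.3227  0.05  ]
reelL [ 0.2983 -0.1032  0.1   ]
reelR [ 0.514  -0.1938  0.1   ]
reelN [ 0.3623 -0.2257  0.08  ]
reelF [ 0.4517 -0.0695  0.12  ]
post [ 0.5269 -0.0548  0.12  ]
tin [ 0.4813 -0.4758  0.024 ]
dome [ 0.5476 -0.2     0.026 ]
jig1 [ 0.2579 -0.3085  0.08  ]
jig2 [ 0.3684 -0.3597  0.04  ]
```

```bash
python3 -m inch '[-0.01,-0.054,0.063,0,0,0,70,-0.01,-0.054,0.063,0,0,0,70,-0.01,-0.054,0.063,0,0,0,70,-0.01,-0.054,0.063,0,0,0,70]'
```

```text
time_s: 0.48
ee_pos: [0.2707, 0.4847, 0.2295]
tool_rot: [[-0.007, 0.273, 0.962], [-0.003, 0.962, -0.273], [-1.0, -0.005, -0.006]]
ft_force: [1.3, 0.7, 0.8]
opening: 0.0704
```

```bash
python3 -m inch '[-0.01,-0.066,0.06,-0.11,0,0,70,-0.01,-0.067,0.058,-0.11,0,0,70,-0.01,-0.068,0.056,-0.11,0,0,70,-0.01,-0.07,0.054,-0.11,0,0,70,0,-0.07,0.052,-0.11,0,0,70,0,-0.07,0.05,-0.11,0,0,70,0,-0.072,0.048,-0.11,0,0,70,0,-0.072,0.046,-0.11,0,0,70]'
python3 - <<'E'
from h import *
snap('wrist','w1');snap('top','t1');st()
E
```

```text
time_s: 1.15
ee_pos: [0.4481, 0.204, 0.2489]
tool_rot: [[-0.006, -0.185, 0.983], [-0.002, 0.983, 0.185], [-1.0, -0.001, -0.006]]
ft_force: [-0.2, 0.3, -0.6]
opening: 0.07
t 1.25 p [0.4513 0.1995 0.2489] F [ 0.482   1.0438 -0.267 ] M [ 0.096  -0.015   0.0489] o 0.06973498404675875
[[-0.0038 -0.1721  0.9851]
 [-0.0041  0.9851  0.1721]
 [-1.     -0.0034 -0.0044]]
q [-0.6539  0.1629  0.1888  1.9466 -0.033   1.0405  1.293 ]
```

View pics/w1.png

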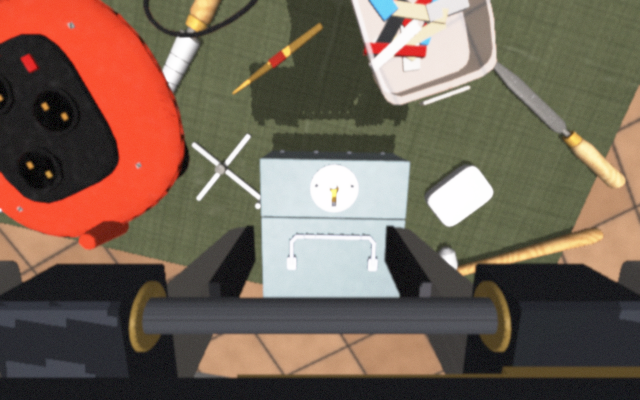

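View pics/t1.png

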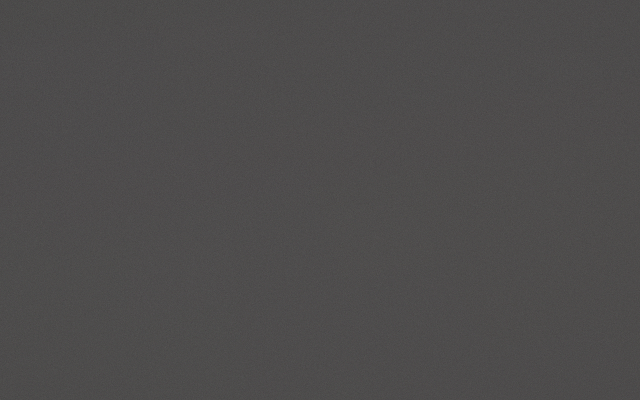

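Wrist view: keyhole plate centre at about (334,188), slot pointing down (+tool z), lid and handle below it; the flat tin is at (460,195) and the hammer at lower right. The top camera still shows nothing. I'll take a closer, offset view next.

```bash
python3 -m inch '[0.04,0.02,-0.01,0,0,0,70,0.05,0.02,-0.01,0,0,0,70,0.05,0.02,-0.01,0,0,0,70,0.04,0.02,-0.01,0,0,0,70,0,0,0,0,0,0,70]'
python3 - <<'E'
from h import *
snap('wrist','w2');st()
d=load('w2');im=d['image'];print(d['T'])
p=proj(d,[.448,.212,.086]);print(p)
E
```

```text
time_s: 1.67
ee_pos: [0.4258, 0.2355, 0.1572]
tool_rot: [[0.0, -0.161, 0.987], [-0.001, 0.987, 0.161], [-1.0, -0.001, 0.0]]
ft_force: [-0.4, 0.1, -0.4]
opening: 0.0699
t 1.7167 p [0.4272 0.2351 0.1588] F [0.3347 0.8037 1.0131] M [ 0.0148 -0.0176 -0.0068] o 0.07044315653468311
[[ 0.0022 -0.1606  0.987 ]
 [-0.0004  0.987   0.1606]
 [-1.     -0.0007  0.0021]]
q [-0.7042  0.2648  0.1521  2.0536 -0.052   0.8251  1.2101]
[[-0.1621 -0.9579 -0.237   0.3592]
 [ 0.9868 -0.1576 -0.0379  0.2257]
 [-0.0011 -0.24    0.9708  0.3268]
 [ 0.      0.      0.      1.    ]]
[282.8697 231.172 ]
```

View pics/w2.png

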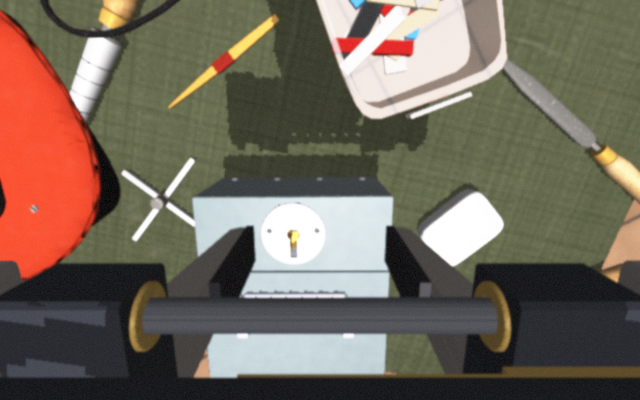

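Run:
```python
from h import *
a=load('w1')['image'][160:220,300:370];b=load('w2')['image'][195:275,250:340]
A=cv2.resize(a,(0,0),fx=5.6,fy=5.6,interpolation=cv2.INTER_CUBIC);B=cv2.resize(b,(0,0),fx=4.4,fy=4.4,interpolation=cv2.INTER_CUBIC)
h=max(A.shape[0],B.shape[0]);A=cv2.copyMakeBorder(A,0,h-A.shape[0],0,0,0);B=cv2.copyMakeBorder(B,0,h-B.shape[0],0,0,0)
cv2.imwrite('pics/kh.png',np.hstack([A,B])[:,:,::-1])
```

```text
(no output)
```

View pics/kh.png

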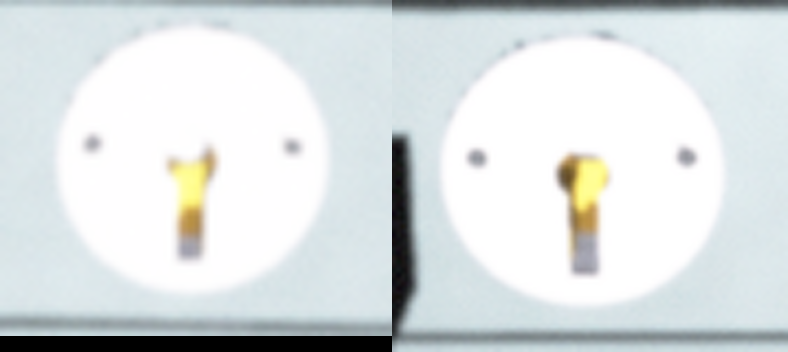

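Run:
```python
from h import *
for f,(x0,x1,y0,y1),box in [('w1',(300,370,155,214),None),('w2',(255,335,198,268),None)]:
    d=load(f);im=d['image'][y0:y1,x0:x1].astype(int)
    m=(im.min(2)>240).astype(np.uint8)
    cs,_=cv2.findContours(m,cv2.RETR_EXTERNAL,cv2.CHAIN_APPROX_NONE);c=max(cs,key=cv2.contourArea)
    c=cv2.convexHull(c)
    e=cv2.fitEllipse(c);ctr=np.array(e[0])+[x0,y0];print(f,'ell',ctr,e[1],e[2], plane(d,*ctr,.086))
    fill=np.zeros_like(m);cv2.drawContours(fill,[c],-1,1,-1);fill=cv2.erode(fill,np.ones((5,5)))
    w=np.clip((255-im.min(2))/60.,0,1)*fill
    n,lab,s,cen=cv2.connectedComponentsWithStats((w>.5).astype(np.uint8))
    for i in range(1,n):
        if s[i,4]>2: print('blob',s[i]+[x0,y0,0,0,0],cen[i]+[x0,y0],plane(d,*(cen[i]+[x0,y0]),.086))
    dk=((im[:,:,0]-im[:,:,2]>60)|(im.max(2)<200)).astype(np.uint8)
    print('dk', w.sum(0).round(1)) if 0 else None
a,b=load('w1'),load('w2')
```

```text
w1 ell [333.8957 188.1292] (46.856143951416016, 48.055442810058594) 75.34640502929688 [0.449  0.2197 0.086 ]
blob [315 184   3   3   8] [316.125 185.125] [0.4493 0.2015 0.086 ]
blob [330 186   9  21 115] [333.9304 195.7565] [0.4568 0.2212 0.086 ]
blob [351 185   3   3   8] [351.875 185.875] [0.4434 0.237  0.086 ]
w2 ell [292.8818 233.7158] (60.10860824584961, 64.03313446044922) 98.01219940185547 [0.4488 0.2197 0.086 ]
blob [267 229   5   4  16] [269.  230.5] [0.4492 0.2016 0.086 ]
blob [315 228   4   5  16] [316.5625 230.25  ] [0.4431 0.237  0.086 ]
blob [287 230  13  28 232] [292.8922 241.8879] [0.4553 0.2207 0.086 ]
```

Run:
```python
from h import *
a,b,s=load('w1'),load('w2'),load('side0')
ax=np.array([np.cos(np.radians(9.6)),np.sin(np.radians(9.6)),0])
for d,top,end,mid in [(a,(333.5,186.4),(334,206.3),0),(b,(293.3,229.8),(293,257.5),0)]:
    t=plane(d,*top,.086);e=plane(d,*end,.086);print(t,e,np.linalg.norm(e-t),'c',t+5e-3*ax,e-19e-3*ax, 'yaw',np.degrees(np.arctan2(e[1]-t[1],e[0]-t[0])))
print('tri plate',tri((a,333.9,188.1),(b,292.9,233.7)),tri((a,333.9,188.1),(b,292.9,233.7),(s,220+205/3.4,150+97/3.4)))
# deck front edges & lid gap yaw
for d,p in [(a,((262,158),(409,162))),(a,((262,217),(407,220))),(b,((194,199),(391,197))),(b,((205,271.5),(385,271)))]:
    q=[plane(d,*x,.084) for x in p];v=q[1]-q[0];print(q,'yaw',np.degrees(np.arctan2(-v[0],v[1])))
```

```text
[0.4474 0.2189 0.086 ] [0.4676 0.2235 0.086 ] 0.020761111975220403 c [0.4523 0.2198 0.086 ] [0.4489 0.2203 0.086 ] yaw 12.656681894513415
[0.4456 0.2196 0.086 ] [0.4679 0.2226 0.086 ] 0.022493502089651774 c [0.4506 0.2204 0.086 ] [0.4492 0.2194 0.086 ] yaw 7.671112169505667
tri plate (array([0.4492, 0.2197, 0.0848]), [np.float64(1.9224374789298352e-05), np.float64(1.922437478926383e-05)]) (array([0.4504, 0.2197, 0.0818]), [np.float64(0.0006325743424685734), np.float64(0.00010883558784382063), np.float64(0.0006633525240983841)])
[array([0.4327, 0.1437, 0.084 ]), array([0.4095, 0.2881, 0.084 ])] yaw 9.136081444966521
[array([0.4932, 0.1526, 0.084 ]), array([0.4685, 0.301 , 0.084 ])] yaw 9.467841961007188
[array([0.4345, 0.1433, 0.084 ]), array([0.4092, 0.2873, 0.084 ])] yaw 9.944541657061116
[array([0.4918, 0.1562, 0.084 ]), array([0.4684, 0.2954, 0.084 ])] yaw 9.534063869750128
```

```bash
python3 -m inch '[-0.06,-0.04,0.0,0,0,0,70,-0.06,-0.06,0.0,0,0,0,70,-0.06,-0.07,0,0,0,0,70,-0.04,-0.075,0,0,0,0,70,0,-0.08,0,0,0,0,70,0,-0.08,-0.01,0,0,0,70,0,-0.08,-0.01,0,0,0,70,0,-0.08,-0.02,0,0,0,70]'; python3 -m inch '[0,-0.08,-0.02,0,0,0,70,0,-0.08,-0.02,0,0,0,70,0,-0.08,-0.02,0,0,0,70,0,-0.08,-0.02,0,0,0,70,0,-0.08,-0.02,0,0,0,70,0,-0.08,-0.02,0,0,0,70,0,-0.08,-0.02,0,0,0,70,0,-0.03,-0.02,0,0,0,70]';python3 - <<'E'
from h import *
snap('wrist','w3');st()
d=load('w3')
p=proj(d,[.4296,-.314,.094]);print(p)
E
```

```text
time_s: 2.38
ee_pos: [0.4595, -0.0439, 0.282]
tool_rot: [[0.019, -0.178, 0.984], [0.003, 0.984, 0.177], [-1.0, -0.0, 0.019]]
ft_force: [0.8, 0.1, 0.6]
opening: 0.0701
time_s: 3.05
ee_pos: [0.4312, -0.357, 0.2961]
tool_rot: [[0.044, -0.169, 0.985], [-0.001, 0.986, 0.169], [-0.999, -0.008, 0.044]]
ft_force: [-0.2, 0.3, 1.0]
opening: 0.0702
t 3.1 p [ 0.4288 -0.3594  0.2964] F [-1.4147 -2.4812  0.5607] M [-0.1174  0.1581 -0.0012] o 0.06983909335712045
[[ 0.0436 -0.1647  0.9854]
 [-0.0024  0.9863  0.1649]
 [-0.999  -0.0096  0.0426]]
q [ 0.0868  0.238   0.6778  1.7947 -0.1949  1.1334  2.5651]
[358.4321 173.837 ]
```

View pics/w3.png

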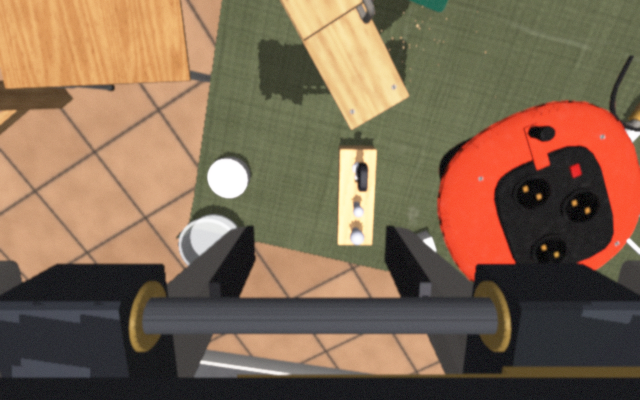

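Bow at (362,178), block edges x 340–376 and y 149–245, punches at (358,212) and (357,238). Now a closer view with the tilt corrected.

```bash
python3 -m inch '[0.05,0.02,-0.012,0,0.03,0.01,70,0.055,0.02,-0.012,0,0.03,0.01,70,0.055,0.02,-0.012,0,0.02,0,70,0.05,0.01,-0.012,0,0.01,0,70,0,0,0,0,0,0,70]';python3 - <<'E'
from h import *
snap('wrist','w4');s=st()
d=load('w4')
p=proj(d,[.4296,-.314,.094]).astype(int);print(p)
im=d['image'];u,v=p
c=im[max(0,v-70):v+90,max(0,u-60):u+60];cv2.imwrite('pics/w4z.png',cv2.resize(c,None,fx=3.7,fy=3.7,interpolation=cv2.INTER_CUBIC)[:,:,::-1]);print(max(0,u-60),max(0,v-70))
E
```

```text
time_s: 3.52
ee_pos: [0.4014, -0.3358, 0.1964]
tool_rot: [[0.009, -0.154, 0.988], [-0.006, 0.988, 0.154], [-1.0, -0.008, 0.008]]
ft_force: [-0.9, 1.1, -0.6]
opening: 0.07
t 3.5667 p [ 0.4031 -0.3372  0.1987] F [-0.4088 -0.9973 -0.0167] M [ 0.0273 -0.0021  0.0163] o 0.06972066371791749
[[ 0.0125 -0.154   0.988 ]
 [-0.0086  0.988   0.1541]
 [-0.9999 -0.0105  0.011 ]]
q [ 0.0893  0.2976  0.6537  1.9674 -0.2261  0.9324  2.5803]
[339 232]
279 162
```

View pics/w4z.png

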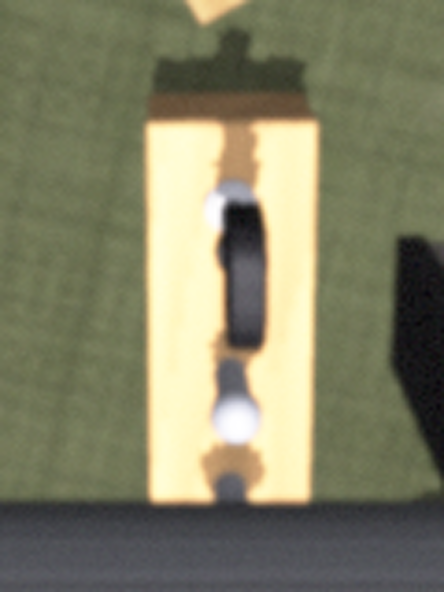

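View pics/w4.png

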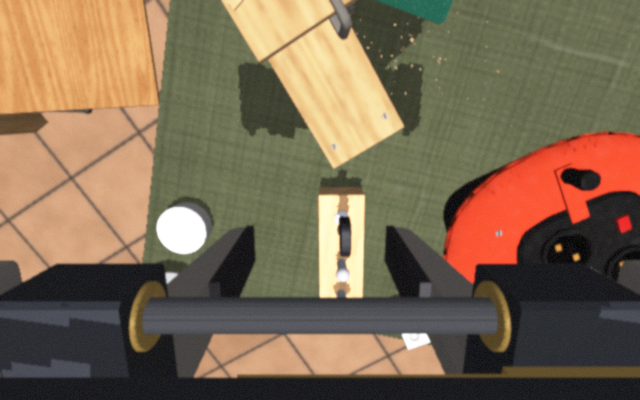

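Run:
```python
from h import *
R={}
for f,(x0,x1,y0,y1) in [('w3',(345,376,155,200)),('w4',(325,360,210,262)),('side0',(335,358,235,262))]:
    d=load(f);im=d['image'][y0:y1,x0:x1].astype(int)
    m=(im.max(2)<75).astype(np.uint8)
    n,l,s,c=cv2.connectedComponentsWithStats(m);i=1+np.argmax(s[1:,4]);print(f,s[i]+[x0,y0,0,0,0],c[i]+[x0,y0]);R[f]=(d,*(c[i]+[x0,y0]))
    cs,_=cv2.findContours((l==i).astype(np.uint8),0,1);print(cv2.minAreaRect(max(cs,key=cv2.contourArea)), np.array(d['T'][:3,3]))
    print([plane(d,*(c[i]+[x0,y0]),z) for z in(.094,.1,.108)])
print(tri(R['w3'],R['w4']),tri(R['w3'],R['w4'],R['side0']),tri(R['w4'],R['side0']))
# block edges in w4 at z=.04
z=lambda u,v:(279+u/3.7,162+v/3.7)
d=load('w4')
c=[plane(d,*z(*p),.04) for p in [(146,120),(318,120),(312,500),(149,500)]];print(c)
v=c[3]-c[0];w=c[2]-c[1];x=c[1]-c[0];print([np.degrees(np.arctan2(q[1],q[0])) for q in(v,w,x)],np.linalg.norm(x))
d=load('w3')
c=[plane(d,*p,.04) for p in [(340,149),(376.5,149),(373,245),(338,245)]];print(c);v=c[3]-c[0];w=c[2]-c[1];x=c[1]-c[0];print([np.degrees(np.arctan2(q[1],q[0])) for q in(v,w,x)],np.linalg.norm(x),np.linalg.norm(v))
```

```text
w3 [357 163  10  27 128] [360.7188 173.8047]
((16.5, 21.0), (26.0, 9.0), 90.0) [ 0.3572 -0.3674  0.4626]
[array([ 0.4291, -0.3115,  0.094 ]), array([ 0.428 , -0.3124,  0.1   ]), array([ 0.4264, -0.3136,  0.108 ])]
w4 [339 217  11  39 198] [343.6869 231.5606]
((19.0, 26.0), (38.0, 10.0), 90.0) [ 0.3332 -0.3443  0.3654]
[array([ 0.4282, -0.3107,  0.094 ]), array([ 0.4261, -0.3114,  0.1   ]), array([ 0.4233, -0.3124,  0.108 ])]
side0 [341 244  11  11  87] [345.7701 248.977 ]
((11.0, 14.0), (10.0, 10.0), 90.0) [-0.0969 -1.1466  0.7994]
[array([ 0.4297, -0.3133,  0.094 ]), array([ 0.4252, -0.3204,  0.1   ]), array([ 0.4192, -0.3298,  0.108 ])]
(array([ 0.4305, -0.3102,  0.0873]), [np.float64(0.00031668150447463673), np.float64(0.0003166815044745524)]) (array([ 0.4297, -0.311 ,  0.0922]), [np.float64(0.00031632299438880476), np.float64(0.0010294020285588725), np.float64(0.0011785868805578533)]) (array([ 0.4301, -0.3108,  0.0919]), [np.float64(0.001082658047858611), np.float64(0.0010826580478587263)])
[array([ 0.4126, -0.3355,  0.04  ]), array([ 0.4053, -0.2899,  0.04  ]), array([ 0.5175, -0.2702,  0.04  ]), array([ 0.525 , -0.3171,  0.04  ])]
[np.float64(9.309416526317953), np.float64(9.947981633889162), np.float64(99.0261887621301)] 0.046159889891358344
[array([ 0.413 , -0.3353,  0.04  ]), array([ 0.4052, -0.2903,  0.04  ]), array([ 0.5337, -0.2667,  0.04  ]), array([ 0.542 , -0.3136,  0.04  ])]
[np.float64(9.580851560127519), np.float64(10.43415213953222), np.float64(99.8633659139989)] 0.04566665877983858 0.13074710143302729
```

```bash
python3 -m inch '[0.03,0.015,0.02,-0.014,0.011,0.011,50,0.04,0.015,0.02,-0.014,0.011,0.011,50,0.04,0.015,0.02,0,0,0,50,0,0,0,0,0,0,50]' 60;python3 - <<'E'
from h import *
s=st()
E
```

```text
time_s: 3.9
ee_pos: [0.4373, -0.3149, 0.153]
tool_rot: [[0.016, -0.167, 0.986], [-0.006, 0.986, 0.167], [-1.0, -0.008, 0.015]]
ft_force: [-0.1, -0.0, -0.7]
opening: 0.0502
t 3.9 p [ 0.4373 -0.3149  0.153 ] F [-0.1499 -0.0001 -0.7031] M [0.1007 0.0105 0.0334] o 0.05023432976959429
[[ 0.0162 -0.1668  0.9859]
 [-0.0057  0.986   0.1669]
 [-0.9999 -0.0084  0.015 ]]
q [ 0.0758  0.3848  0.6043  1.9755 -0.2949  0.8496  2.5779]
```

```bash
python3 -m inch '[0.03,0.008,-0.01,0,0.03,0.015,50,0.03,0.004,-0.006,0,0.02,0.01,50,0,0,0,0,0,0,50]' 60;python3 - <<'E'
from h import *
s=st()
E
```

```text
time_s: 4.15
ee_pos: [0.4314, -0.3132, 0.1265]
tool_rot: [[-0.005, -0.168, 0.986], [-0.001, 0.986, 0.168], [-1.0, -0.0, -0.005]]
ft_force: [0.1, -0.4, -0.6]
opening: 0.05
t 4.15 p [ 0.4314 -0.3132  0.1265] F [ 0.065  -0.3587 -0.5944] M [ 0.0347 -0.0119 -0.0076] o 0.05001733880434887
[[-0.0045 -0.1677  0.9858]
 [-0.0011  0.9858  0.1677]
 [-1.     -0.0003 -0.0047]]
q [ 0.091   0.4274  0.5893  1.992  -0.3166  0.8162  2.5983]
```

```bash
python3 -m inch '[0.04,0.004,-0.002,0,-0.005,0,50,0.04,0.003,-0.002,0,-0.005,0,50,0.02,0.002,0,0,0,0,50,0,0,0,0,0,0,50]' 60;python3 - <<'E'
from h import *
s=st();d=snap('wrist','w5');print(proj(d,[.429,-.3103,.094]),proj(d,[.429,-.3103,.04]))
E
```

```text
time_s: 4.48
ee_pos: [0.4291, -0.3129, 0.0778]
tool_rot: [[0.005, -0.164, 0.986], [-0.003, 0.986, 0.164], [-1.0, -0.004, 0.004]]
ft_force: [-0.4, 0.7, -0.9]
opening: 0.0497
t 4.4833 p [ 0.4291 -0.3129  0.0778] F [-0.3554  0.6811 -0.8787] M [ 0.0325  0.045  -0.0068] o 0.049737234635996934
[[ 0.0047 -0.1644  0.9864]
 [-0.0033  0.9864  0.1644]
 [-1.     -0.0041  0.0041]]
q [ 0.1363  0.4974  0.5405  2.0287 -0.3867  0.7089  2.6559]
[322.797  256.8637] [322.3625 222.23  ]
```

View pics/w5.png

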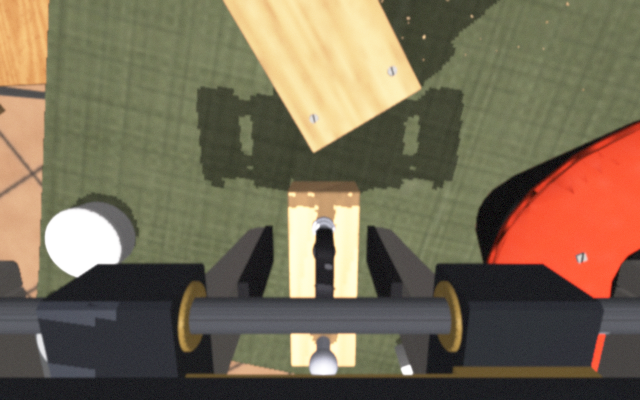

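```bash
python3 -m inch '[0.006,0.007,0,0,0.005,0.005,40,0,0.001,0,0,0,0,25,0,0,0,0,0,0,18]' 60;python3 - <<'E'
from h import *
s=st();d=snap('wrist','w6')
c=d['image'][200:300,240:400];cv2.imwrite('pics/w6z.png',cv2.resize(c,None,fx=4.5,fy=4.5,interpolation=cv2.INTER_CUBIC)[:,:,::-1])
E
```

```text
time_s: 4.78
ee_pos: [0.4298, -0.311, 0.0778]
tool_rot: [[0.005, -0.163, 0.987], [-0.004, 0.987, 0.163], [-1.0, -0.005, 0.005]]
ft_force: [-0.2, -1.5, -0.8]
opening: 0.0318
t 4.7833 p [ 0.4298 -0.311   0.0778] F [-0.1997 -1.4608 -0.7625] M [ 0.003   0.0599 -0.0503] o 0.0317768641308839
[[ 0.0054 -0.1627  0.9867]
 [-0.0037  0.9867  0.1627]
 [-1.     -0.0045  0.0047]]
q [ 0.1316  0.4963  0.5414  2.0307 -0.3874  0.7074  2.6513]
```

View pics/w6z.png

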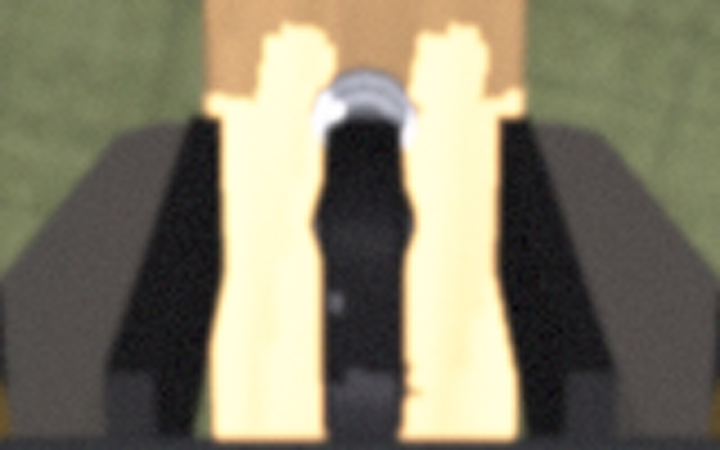

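```bash
python3 -m inch '[0.003,0.001,0,0,0,0,12,0,0,0,0,0,0,5,0,0,0,0,0,0,0,0,0,0,0,0,0,0,0,0,0,0,0,0,0]' 60;python3 - <<'E'
from h import *
s=st()
E
```

```text
time_s: 5.25
ee_pos: [0.431, -0.3106, 0.0777]
tool_rot: [[0.008, -0.164, 0.986], [-0.005, 0.987, 0.164], [-1.0, -0.006, 0.007]]
ft_force: [-0.5, -0.4, 0.3]
opening: 0.0087
t 5.25 p [ 0.431  -0.3106  0.0777] F [-0.5471 -0.4005  0.2701] M [ 0.0523  0.0163 -0.0035] o 0.008674581525324559
[[ 0.0082 -0.1636  0.9865]
 [-0.0046  0.9865  0.1636]
 [-1.     -0.0059  0.0074]]
q [ 0.1313  0.4958  0.5399  2.0311 -0.3888  0.7044  2.6518]
```

```bash
python3 -m inch '[-0.01,0,0,0,0,0,0,-0.02,0,0,0,0,0,0,-0.03,0,0,0,0,0,0,-0.03,0,0,0,0,0,0]';  python3 -m inch '[-0.03,0,0,0,0.01,0.005,0,-0.03,0,0,0,0.01,0.005,0,-0.05,0,0,0,0,0,0,-0.06,0,0,0,0,0,0,-0.06,0,0,0,0,0,0,-0.06,0,0,0,0,0,0,-0.05,0,0,0,0,0,0,0,0,0,0,0,0,0]'
python3 - <<'E'
from h import *
s=st();d=snap('wrist','w7');snap('side','s7')
E
```

```text
time_s: 5.58
ee_pos: [0.4289, -0.3093, 0.1229]
tool_rot: [[0.003, -0.163, 0.987], [-0.002, 0.987, 0.163], [-1.0, -0.003, 0.002]]
ft_force: [0.0, -0.1, 0.3]
opening: 0.0085
time_s: 6.25
ee_pos: [0.428, -0.3109, 0.3094]
tool_rot: [[-0.004, -0.159, 0.987], [-0.001, 0.987, 0.159], [-1.0, -0.001, -0.004]]
ft_force: [-0.1, 0.0, 0.2]
opening: 0.009
t 6.25 p [ 0.428  -0.3109  0.3094] F [-0.0964  0.0195  0.2314] M [-0.0311 -0.0304  0.0332] o 0.00897052206706198
[[-0.0038 -0.1585  0.9873]
 [-0.0013  0.9874  0.1585]
 [-1.     -0.0007 -0.004 ]]
q [-0.0274  0.1853  0.6847  1.8177 -0.1225  1.1846  2.4255]
```

View pics/w7.png

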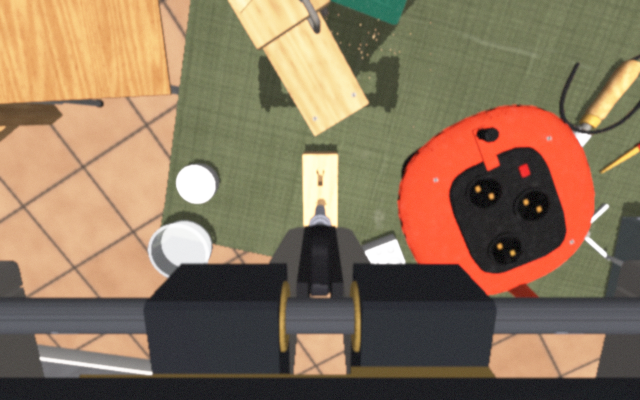

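View pics/s7.png

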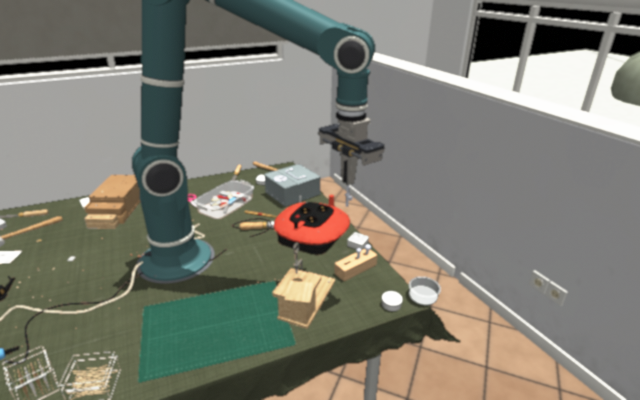

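Run:
```python
from h import *
d=load('w7');c=d['image'][150:260,270:370];cv2.imwrite('pics/w7z.png',cv2.resize(c,None,fx=5.4,fy=5.4,interpolation=cv2.INTER_CUBIC)[:,:,::-1])
```

```text
(no output)
```

View pics/w7z.png

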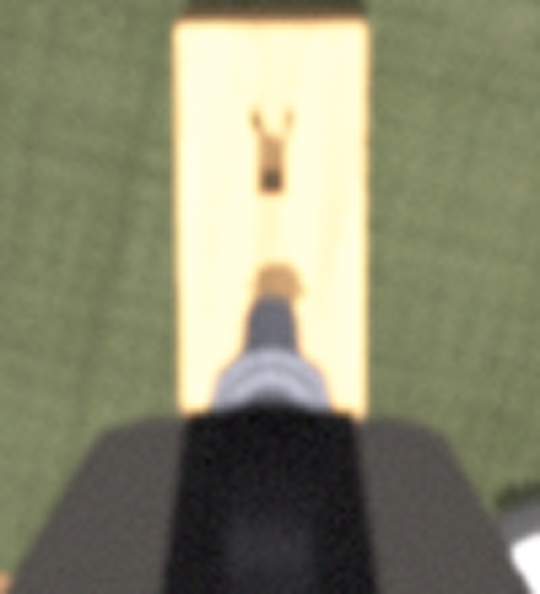

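Run:
```python
from h import *
d=load('w7')
ax=np.array([np.cos(np.radians(9.6)),np.sin(np.radians(9.6)),0])
e=plane(d,270+272/5.4,150+192/5.4,.04);print('slot end',e,'hole',e-.0195*ax)
e=plane(d,270+272/5.4,150+105/5.4,.04);print('hole from top',e+.0055*ax)
c=[plane(d,270+u/5.4,150+v/5.4,.04) for u,v in [(174,22),(370,22),(368,415),(182,415)]];print(c,(c[0]+c[1])/2,(c[2]+c[3])/2)
t=np.array([.428,-.3109,.3094])
for dz in(.066,.0718,.076):print(proj(d,t-[0,0,dz]), proj(d,t-[0,0,dz]+.017*ax))
print(270+272/5.4,150+297/5.4)
```

```text
slot end [ 0.4507 -0.3054  0.04  ] hole [ 0.4315 -0.3087  0.04  ]
hole from top [ 0.4348 -0.308   0.04  ]
[array([ 0.4133, -0.3354,  0.04  ]), array([ 0.4058, -0.2888,  0.04  ]), array([ 0.5038, -0.2721,  0.04  ]), array([ 0.5113, -0.3187,  0.04  ])] [ 0.4095 -0.3121  0.04  ] [ 0.5076 -0.2954  0.04  ]
[318.3865 210.2834] [318.5746 232.4478]
[318.4183 208.1611] [318.6018 229.8683]
[318.4405 206.6829] [318.6207 228.0706]
320.3703703703704 205.0
```

Wrist view: key held vertically, tip at about (320,205), its block hole free with slot end at (320,186). Now I carry it over the reel.

```bash
python3 -m inch '[0,0.04,0.015,0,0,0,0,0,0.065,0.015,0,0,0,0,0,0.075,0.015,0,0,0,0,0,0.078,0.016,0,0,0,0,0,0.078,0.016,0,0,0,0,0,0.078,0.016,0,0,0,0,0,0.078,0.016,0,0,0,0,0,0.078,0.016,0,0,0,0]';python3 -m inch '[0,0.078,0.016,0,0,0,0,0,0.078,0.016,0,0,0,0,0,0.078,0.016,0,0,0,0,0,0.075,0.016,0,0,0,0,0,0.065,0.016,0,0,0,0,0,0.05,0.013,0,0,0,0,0,0.03,0.01,0,0,0,0,0,0,0,0,0,0,0]';python3 - <<'E'
from h import *
s=st()
E
```

```text
time_s: 7.02
ee_pos: [0.4355, -0.015, 0.295]
tool_rot: [[-0.028, -0.138, 0.99], [-0.002, 0.99, 0.138], [-1.0, 0.001, -0.028]]
ft_force: [1.3, 0.0, -1.4]
opening: 0.0088
time_s: 7.68
ee_pos: [0.4433, 0.2345, 0.281]
tool_rot: [[-0.05, -0.15, 0.987], [-0.01, 0.989, 0.15], [-0.999, -0.002, -0.051]]
ft_force: [-0.0, -0.6, -1.4]
opening: 0.0088
t 7.6833 p [0.4433 0.2345 0.281 ] F [-0.0147 -0.6022 -1.386 ] M [ 0.0444 -0.061  -0.0195] o 0.008766169795085198
[[-0.0497 -0.1498  0.9875]
 [-0.0099  0.9887  0.1495]
 [-0.9987 -0.0023 -0.0506]]
q [-0.7048  0.1726  0.1851  1.8585 -0.0521  1.1619  1.2213]
```

```bash
python3 -m inch '[0.02,-0.012,0.003,-0.012,-0.04,0,0,0.025,-0.012,0.003,-0.012,-0.04,0,0,0.025,-0.01,0.003,-0.012,-0.025,0,0,0.02,-0.005,0,0,-0.01,0,0,0,0,0,0,0,0,0]';python3 - <<'E'
from h import *
s=st()
E
```

```text
time_s: 8.1
ee_pos: [0.4483, 0.2078, 0.2297]
tool_rot: [[0.002, -0.165, 0.986], [-0.009, 0.986, 0.165], [-1.0, -0.009, 0.0]]
ft_force: [-0.3, -0.5, -0.6]
opening: 0.0083
t 8.1 p [0.4483 0.2078 0.2297] F [-0.3373 -0.5328 -0.5829] M [ 0.0312  0.072  -0.0501] o 0.00828007718899839
[[ 0.002  -0.1649  0.9863]
 [-0.0089  0.9863  0.1649]
 [-1.     -0.0091  0.0005]]
q [-0.6811  0.1835  0.1959  1.97   -0.0319  0.9941  1.2656]
```

```bash
python3 -m inch '[0.02,0.01,0.002,-0.003,0,0.01,0,0.02,0.008,0.002,0,0,0.01,0,0.01,0.003,0,0,0,0,0,0,0,0,0,0,0,0]';python3 - <<'E'
from h import *
s=st();d=snap('wrist','w8')
c=d['image'][150:260,250:390];cv2.imwrite('pics/w8z.png',cv2.resize(c,None,fx=5,fy=5,interpolation=cv2.INTER_CUBIC)[:,:,::-1])
E
```

```text
time_s: 8.43
ee_pos: [0.4487, 0.216, 0.2022]
tool_rot: [[-0.001, -0.161, 0.987], [0.0, 0.987, 0.161], [-1.0, 0.001, -0.001]]
ft_force: [-1.4, -0.7, -0.4]
opening: 0.0092
t 8.4333 p [0.4487 0.216  0.2022] F [-1.4036 -0.6512 -0.3862] M [ 0.0487 -0.0187 -0.0501] o 0.00916937138959488
[[-0.0014 -0.1614  0.9869]
 [ 0.0004  0.9869  0.1614]
 [-1.      0.0007 -0.0013]]
q [-0.6797  0.2235  0.1892  1.9907 -0.0532  0.9329  1.2696]
```

View pics/w8z.png

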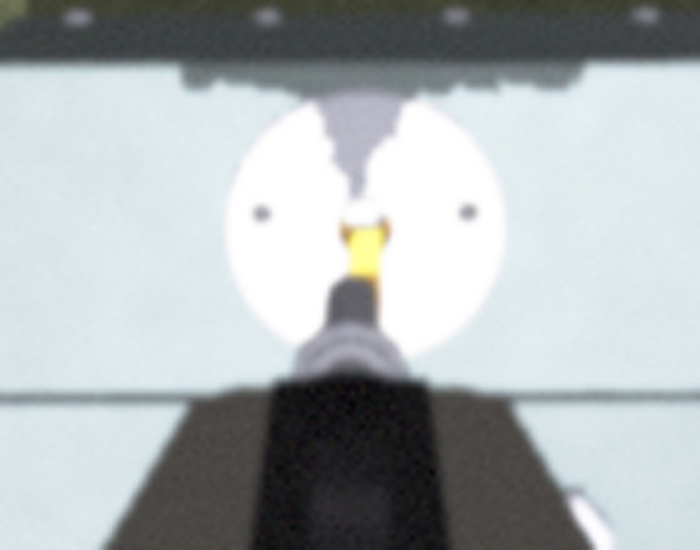

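Run:
```python
from h import *
d=load('w8');print(d['T'])
p=plane(d,250+365/5,150+225/5,.086);print('plate',p)
for u in (261,469): print(plane(d,250+u/5,150+213/5,.086))
e=np.array([.4487,.216,.2022]); R=np.array([[0,-.1614,.987],[0,.987,.1614],[-1,0,0]])
for t in(.069,.0718):
  tip=e-[0,0,t]
  print('tip front edge model',proj(d,tip-.004*R[:,2]),'obs',250+352/5,150+278/5)
  o=plane(d,250+352/5,150+278/5,tip[2])+.004*R[:,2]; print('obs tip axis',o,'in tool',R.T@(o-tip))
```

```text
[[-0.1623 -0.9582 -0.2355  0.3824]
 [ 0.9867 -0.1575 -0.0393  0.2059]
 [ 0.0006 -0.2387  0.9711  0.3719]
 [ 0.      0.      0.      1.    ]]
plate [0.4487 0.22   0.086 ]
[0.4495 0.2018 0.086 ]
[0.4437 0.2375 0.086 ]
tip front edge model [318.302  203.6735] obs 320.4 205.6
obs tip axis [0.4499 0.2178 0.1332] in tool [0.     0.0015 0.0015]
tip front edge model [318.3134 202.707 ] obs 320.4 205.6
obs tip axis [0.4506 0.2179 0.1304] in tool [-0.      0.0015  0.0022]
```

```bash
python3 -m inch '[0.03,0.003,-0.001,-0.003,0,0,0,0.03,0.002,0,-0.003,0,0,0,0.015,0.001,0,0,0,0,0,0,0,0,0,0,0,0]';python3 - <<'E'
from h import *
s=st();d=snap('wrist','w9')
c=d['image'][170:270,250:390];cv2.imwrite('pics/w9z.png',cv2.resize(c,None,fx=5,fy=5,interpolation=cv2.INTER_CUBIC)[:,:,::-1])
E
```

```text
time_s: 8.82
ee_pos: [0.4498, 0.2204, 0.1656]
tool_rot: [[0.003, -0.165, 0.986], [0.003, 0.986, 0.165], [-1.0, 0.002, 0.003]]
ft_force: [0.0, -0.5, -0.9]
opening: 0.0085
t 8.8167 p [0.4498 0.2204 0.1656] F [ 0.0085 -0.5394 -0.8847] M [ 0.0321  0.0912 -0.0274] o 0.008526453400673834
[[ 0.0027 -0.1655  0.9862]
 [ 0.0027  0.9862  0.1655]
 [-1.      0.0023  0.0031]]
q [-0.6777  0.2753  0.1822  2.0214 -0.0673  0.8467  1.2793]
```

View pics/w9z.png

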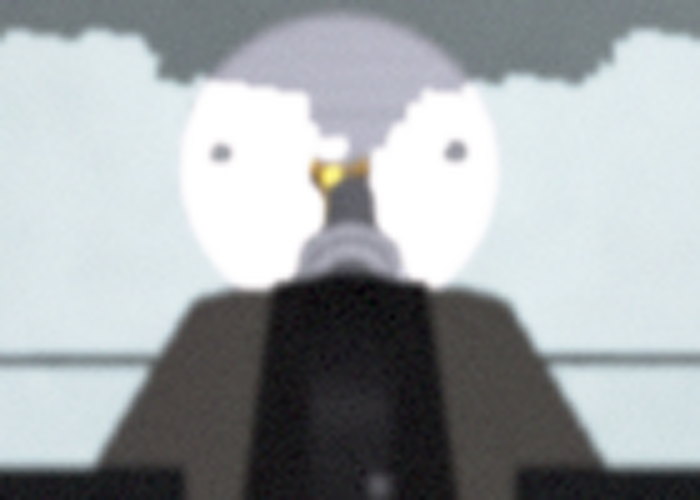

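```bash
python3 -m inch '[0,-0.004,-0.0046,0,0.003,-0.003,0,0,0,0,0,0,0,0,0,0,0,0,0,0,0]';python3 - <<'E'
from h import *
s=st()
E
```

```text
time_s: 9.12
ee_pos: [0.4491, 0.2184, 0.1681]
tool_rot: [[0.004, -0.165, 0.986], [0.003, 0.986, 0.165], [-1.0, 0.002, 0.005]]
ft_force: [-0.1, -0.2, -0.4]
opening: 0.0086
t 9.1167 p [0.4491 0.2184 0.1681] F [-0.0814 -0.1816 -0.3702] M [0.0348 0.0256 0.0368] o 0.008582327247739474
[[ 0.0043 -0.1654  0.9862]
 [ 0.0025  0.9862  0.1654]
 [-1.      0.0018  0.0047]]
q [-0.6772  0.2687  0.1836  2.0236 -0.0648  0.8497  1.2794]
```

```bash
python3 -m inch '[0.008,-0.001,-0.004,0,0.006,-0.002,0,0.004,0,0,0,0,0,0]';python3 - <<'E'
from h import *
s=st();d=snap('wrist','w10')
c=d['image'][170:270,250:390];cv2.imwrite('pics/w10z.png',cv2.resize(c,None,fx=5,fy=5,interpolation=cv2.INTER_CUBIC)[:,:,::-1])
E
```

```text
time_s: 9.28
ee_pos: [0.448, 0.218, 0.1633]
tool_rot: [[0.004, -0.165, 0.986], [0.003, 0.986, 0.165], [-1.0, 0.002, 0.004]]
ft_force: [0.7, -0.4, 0.5]
opening: 0.0088
t 9.2833 p [0.448  0.218  0.1633] F [ 0.6821 -0.4337  0.4514] M [0.0379 0.0533 0.0302] o 0.008772052634171919
[[ 0.0039 -0.1651  0.9863]
 [ 0.0027  0.9863  0.1651]
 [-1.      0.002   0.0043]]
q [-0.6763  0.2738  0.1827  2.0301 -0.0668  0.8384  1.2809]
```

View pics/w10z.png

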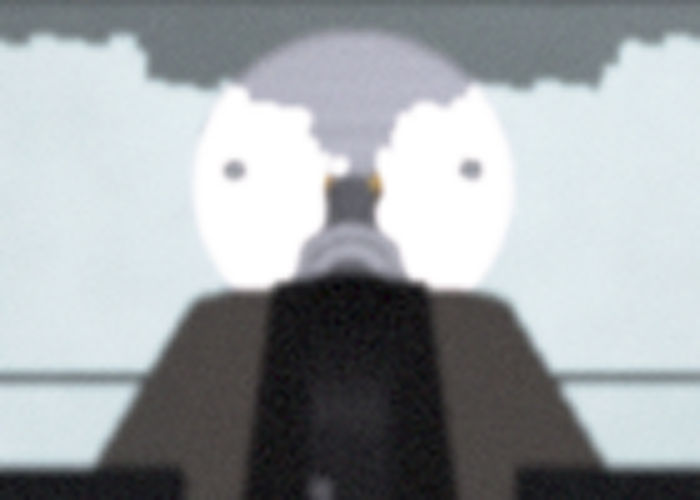

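Run:
```python
from h import *
d=load('w10')
s=ctrl.read_state();e=np.array([.448,.218,.1633]);R=np.array(s['tool_rot']).reshape(3,3)
z=R[:,2];y=R[:,1]
q=lambda p:((proj(d,p)-[250,170])*5).round(1)
K=np.array([.4489,.2198,.086])
print('hole c',q(K),'front rim',q(K-.005*z),'L',q(K-.005*y),'R',q(K+.005*y))
for t in(.069,.070,.0718):
  T=e+R[:,0]*t; print(t,T,'tip front edge model',q(T-.004*z))
for r in(172,178,182):
  print(r,[ (R.T@(plane(d,250+351/5,170+r/5,e[2]-t)+.004*z-(e+R[:,0]*t))*1000).round(2) for t in(.069,.0718)])
for u,v in((235,170),(471,170)): print(plane(d,250+u/5,170+v/5,.086))
```

```text
hole c [351.7 184.9] front rim [351.7 153. ] L [318.8 184.9] R [384.6 185. ]
0.069 [0.4483 0.2182 0.0943] tip front edge model [341.8 168.1]
0.07 [0.4483 0.2182 0.0933] tip front edge model [341.8 166.4]
0.0718 [0.4483 0.2182 0.0915] tip front edge model [341.8 163.2]
172 [array([-0.01,  1.35,  0.59]), array([-0.01,  1.36,  1.34])]
178 [array([-0.01,  1.35,  1.5 ]), array([-0.  ,  1.36,  2.26])]
182 [array([-0.  ,  1.35,  2.11]), array([-0.  ,  1.36,  2.88])]
[0.4495 0.202  0.086 ]
[0.4436 0.2372 0.086 ]
```

```bash
python3 -m inch '[0.006,0.001,-0.002,0,0.005,-0.002,0,0.006,0,0,0,0,0,0]';python3 - <<'E'
from h import *
s=st()
E
```

```text
time_s: 9.5
ee_pos: [0.4473, 0.2185, 0.1572]
tool_rot: [[0.002, -0.165, 0.986], [0.002, 0.986, 0.165], [-1.0, 0.001, 0.003]]
ft_force: [0.8, -0.1, -0.7]
opening: 0.0085
t 9.5 p [0.4473 0.2185 0.1572] F [ 0.7603 -0.1114 -0.7098] M [0.0847 0.0187 0.0428] o 0.008545282153616445
[[ 0.0024 -0.165   0.9863]
 [ 0.0018  0.9863  0.165 ]
 [-1.      0.0014  0.0027]]
q [-0.6764  0.2829  0.1813  2.0347 -0.0691  0.8265  1.2811]
```

```bash
python3 -m inch '[0.006,0,0,0,0.002,0,0]';python3 -m inch '[0.006,0,0,0,0,0,0]';python3 - <<'E'
from h import *
s=st();d=snap('wrist','w11')
c=d['image'][170:270,250:390];cv2.imwrite('pics/w11z.png',cv2.resize(c,None,fx=5,fy=5,interpolation=cv2.INTER_CUBIC)[:,:,::-1])
E
```

```text
time_s: 9.58
ee_pos: [0.4474, 0.2186, 0.154]
tool_rot: [[0.002, -0.165, 0.986], [0.002, 0.986, 0.165], [-1.0, 0.001, 0.002]]
ft_force: [0.4, -0.7, -0.6]
opening: 0.0087
time_s: 9.67
ee_pos: [0.4475, 0.2187, 0.1506]
tool_rot: [[0.002, -0.165, 0.986], [0.002, 0.986, 0.165], [-1.0, 0.001, 0.002]]
ft_force: [0.4, -0.3, -0.6]
opening: 0.0087
t 9.6667 p [0.4475 0.2187 0.1506] F [ 0.3972 -0.2547 -0.5532] M [ 0.0203 -0.014   0.0083] o 0.008727690999508878
[[ 0.0019 -0.1652  0.9863]
 [ 0.0018  0.9863  0.1652]
 [-1.      0.0015  0.0021]]
q [-0.6747  0.2934  0.1801  2.039  -0.0724  0.8125  1.2842]
```

View pics/w11z.png

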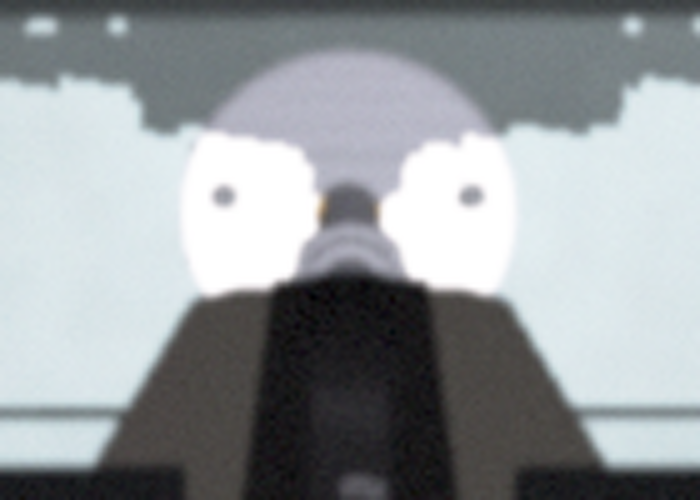

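The tip is in the hole with no force. I'll continue down gently.

```bash
python3 -m inch '[0.007,0,0,0,0,0,0,0.007,0,0,0,0,0,0]';python3 -m inch '[0.007,0,0,0,0,0,0]';python3 - <<'E'
from h import *
s=st()
E
```

```text
time_s: 9.88
ee_pos: [0.4475, 0.2186, 0.1427]
tool_rot: [[0.002, -0.165, 0.986], [0.002, 0.986, 0.165], [-1.0, 0.001, 0.002]]
ft_force: [0.4, 0.1, -0.1]
opening: 0.0086
time_s: 9.97
ee_pos: [0.4474, 0.2186, 0.1387]
tool_rot: [[0.001, -0.165, 0.986], [0.001, 0.986, 0.165], [-1.0, 0.001, 0.002]]
ft_force: [-0.6, -0.1, -0.9]
opening: 0.0087
t 9.9667 p [0.4474 0.2186 0.1387] F [-0.5663 -0.1134 -0.856 ] M [ 0.0509 -0.0181 -0.0012] o 0.00869070808645647
[[ 0.0014 -0.1652  0.9863]
 [ 0.0014  0.9863  0.1652]
 [-1.      0.0012  0.0016]]
q [-0.6721  0.3117  0.1778  2.0477 -0.0775  0.7863  1.2887]
```

```bash
python3 -m inch '[0.006,0,0,0,0,0,0]';python3 -m inch '[0.006,0,0,0,0,0,0]';python3 -m inch '[0.005,0,0,0,0,0,0]';python3 - <<'E'
from h import *
s=st()
E
```

```text
time_s: 10.05
ee_pos: [0.4474, 0.2186, 0.1352]
tool_rot: [[0.001, -0.165, 0.986], [0.001, 0.986, 0.165], [-1.0, 0.001, 0.002]]
ft_force: [1.0, -0.5, 0.1]
opening: 0.0084
time_s: 10.13
ee_pos: [0.4475, 0.2185, 0.1319]
tool_rot: [[0.001, -0.165, 0.986], [0.001, 0.986, 0.165], [-1.0, 0.001, 0.002]]
ft_force: [-0.2, -0.3, -0.2]
opening: 0.0088
time_s: 10.22
ee_pos: [0.4477, 0.2186, 0.129]
tool_rot: [[0.002, -0.165, 0.986], [0.001, 0.986, 0.165], [-1.0, 0.001, 0.002]]
ft_force: [0.0, -0.9, 0.5]
opening: 0.0086
t 10.2167 p [0.4477 0.2186 0.129 ] F [ 0.0334 -0.9152  0.4587] M [ 0.0364 -0.1595 -0.0145] o 0.008630606219408546
[[ 0.0017 -0.1651  0.9863]
 [ 0.0014  0.9863  0.1651]
 [-1.      0.0011  0.0019]]
q [-0.6697  0.3271  0.1758  2.0544 -0.0818  0.7643  1.2926]
```

```bash
python3 -m inch '[0.005,0,0,0,0,0,0]';python3 -m inch '[0.004,0,0,0,0,0,0]';python3 - <<'E'
from h import *
s=st()
E
```

```text
time_s: 10.3
ee_pos: [0.4477, 0.2186, 0.1262]
tool_rot: [[0.002, -0.165, 0.986], [0.001, 0.986, 0.165], [-1.0, 0.001, 0.002]]
ft_force: [0.3, -0.1, -0.3]
opening: 0.0087
time_s: 10.38
ee_pos: [0.4477, 0.2186, 0.1239]
tool_rot: [[0.002, -0.165, 0.986], [0.001, 0.986, 0.165], [-1.0, 0.001, 0.002]]
ft_force: [0.4, 0.4, 0.2]
opening: 0.0086
t 10.3833 p [0.4477 0.2186 0.1239] F [0.3503 0.3507 0.1668] M [ 0.0565 -0.0882  0.0058] o 0.008583161990009162
[[ 0.0017 -0.1651  0.9863]
 [ 0.0013  0.9863  0.1651]
 [-1.      0.001   0.0019]]
q [-0.6684  0.3353  0.1746  2.0577 -0.0842  0.753   1.2946]
```

```bash
python3 -m inch '[0.003,0,0,0,0,0,0]';python3 -m inch '[0.003,0,0,0,0,0,0]';python3 - <<'E'
from h import *
s=st()
E
```

```text
time_s: 10.47
ee_pos: [0.448, 0.2187, 0.1233]
tool_rot: [[0.002, -0.165, 0.986], [0.002, 0.986, 0.165], [-1.0, 0.001, 0.002]]
ft_force: [-5.0, -2.7, 25.9]
opening: 0.0087
time_s: 10.55
ee_pos: [0.4481, 0.2187, 0.1233]
tool_rot: [[0.001, -0.165, 0.986], [0.002, 0.986, 0.165], [-1.0, 0.001, 0.001]]
ft_force: [-5.7, -3.3, 21.2]
opening: 0.0083
t 10.55 p [0.4481 0.2187 0.1233] F [-5.6559 -3.2936 21.2306] M [-0.8907  1.5248  0.0276] o 0.00833872830249602
[[ 0.0011 -0.165   0.9863]
 [ 0.0017  0.9863  0.165 ]
 [-1.      0.0015  0.0013]]
q [-0.6674  0.3371  0.1742  2.0569 -0.0854  0.7524  1.296 ]
```

```bash
python3 -m inch '[-0.002,0,0,0,0,0,0]';python3 -m inch '[0,0,0,0,0,0,0]'
python3 - <<'E'
from h import *
s=st()
E
```

```text
time_s: 10.63
ee_pos: [0.4481, 0.2187, 0.1248]
tool_rot: [[0.001, -0.165, 0.986], [0.002, 0.986, 0.165], [-1.0, 0.002, 0.001]]
ft_force: [-0.3, -0.1, -0.2]
opening: 0.0088
time_s: 10.72
ee_pos: [0.4482, 0.2188, 0.1251]
tool_rot: [[0.001, -0.165, 0.986], [0.002, 0.986, 0.165], [-1.0, 0.002, 0.002]]
ft_force: [0.6, -0.2, -1.3]
opening: 0.0087
t 10.7167 p [0.4482 0.2188 0.1251] F [ 0.5984 -0.1601 -1.3405] M [0.0052 0.0557 0.0336] o 0.008651989714628112
[[ 0.0014 -0.1649  0.9863]
 [ 0.0023  0.9863  0.1649]
 [-1.      0.002   0.0017]]
q [-0.6676  0.3342  0.1745  2.0557 -0.0851  0.756   1.2957]
```

Collar seated (25 N contact at TCP z 0.1233). Now I turn clockwise in measured steps.

```bash
python3 -m inch '[0.002,0,0,0.1,0,0,0]';python3 -m inch '[0,0,0,0.16,0,0,0]';python3 -m inch '[0,0,0,0.16,0,0,0]'
python3 - <<'E'
from h import *
s=st();R=np.array(s['tool_rot']).reshape(3,3);print('yaw',np.arctan2(R[1,2],R[0,2]))
E
```

```text
time_s: 10.8
ee_pos: [0.4482, 0.2189, 0.1242]
tool_rot: [[0.002, -0.115, 0.993], [0.003, 0.993, 0.115], [-1.0, 0.002, 0.002]]
ft_force: [-0.5, 0.3, -0.4]
opening: 0.0089
time_s: 10.88
ee_pos: [0.4482, 0.2194, 0.1241]
tool_rot: [[0.002, -0.033, 0.999], [0.004, 0.999, 0.033], [-1.0, 0.004, 0.002]]
ft_force: [0.4, 3.0, -1.5]
opening: 0.0086
time_s: 10.97
ee_pos: [0.4482, 0.2197, 0.124]
tool_rot: [[0.002, 0.051, 0.999], [0.004, 0.999, -0.051], [-1.0, 0.004, 0.002]]
ft_force: [1.1, -0.8, 0.9]
opening: 0.0084
t 10.9667 p [0.4482 0.2197 0.124 ] F [ 1.0573 -0.7848  0.9141] M [-0.1318 -0.0047  0.0653] o 0.008401324972076072
[[ 0.002   0.0505  0.9987]
 [ 0.004   0.9987 -0.0505]
 [-1.      0.0041  0.0018]]
q [-0.7056  0.3369  0.219   2.0589 -0.1091  0.7525  1.1012]
yaw -0.05052917675672767
```

```bash
cat > y.py <<'E'
from h import *
s=ctrl.read_state();R=np.array(s['tool_rot']).reshape(3,3);y=np.arctan2(R[1,2],R[0,2])
print('  turn',round(.1655-y,4),'Mz',round(s['moment'][2],3),'Mxy',np.round(s['moment'][:2],2),'F',np.round(s['ft_force'],1),'p',np.round(s['ee_pos'],4),'q7',round(s['q'][6],3),'tilt',np.round(R[:2,0],4))
E
python3 -m inch '[0,0,0,0.16,0,0,0]' >/dev/null;python3 y.py;python3 -m inch '[0,0,0,0.16,0,0,0]'>/dev/null;python3 y.py;python3 -m inch '[0,0,0,0.16,0,0,0]'>/dev/null;python3 y.py
```

```text
turn 0.2995 Mz 0.076 Mxy [-0.14 -0.03] F [ 0.7 -0.5  1.6] p [0.4483 0.2199 0.124 ] q7 1.026 tilt [0.0023 0.0041]
  turn 0.383 Mz 0.088 Mxy [-0.1   0.01] F [-0.   0.2  2.3] p [0.4484 0.22   0.124 ] q7 0.951 tilt [0.0026 0.0041]
  turn 0.4666 Mz 0.069 Mxy [-0.06  0.01] F [-0.3  1.   1.4] p [0.4485 0.2201 0.1239] q7 0.875 tilt [0.0028 0.0041]
```

```bash
for i in 1; do :; done
python3 -m inch '[0,0,0,0.16,0,0,0]' >/dev/null;python3 y.py;python3 -m inch '[0,0,0,0.16,0,0,0]'>/dev/null;python3 y.py;python3 -m inch '[0,0,0,0.16,0,0,0]'>/dev/null;python3 y.py;python3 -m inch '[0,0,0,0.14,0,0,0]'>/dev/null;python3 y.py
```

```text
turn 0.5501 Mz 0.107 Mxy [-0.09 -0.03] F [-0.6 -0.5  2.4] p [0.4487 0.2202 0.124 ] q7 0.8 tilt [0.0033 0.0041]
  turn 0.6336 Mz 0.065 Mxy [-0.12 -0.02] F [ 0.1 -0.2  2.2] p [0.4488 0.2203 0.1239] q7 0.725 tilt [0.0036 0.0042]
  turn 0.7172 Mz 0.089 Mxy [-0.12 -0.04] F [ 0.5 -0.7  0.9] p [0.4489 0.2204 0.124 ] q7 0.65 tilt [0.0041 0.0042]
  turn 0.7907 Mz 0.069 Mxy [-0.25  0.05] F [ 0.7 -0.8  2. ] p [0.4491 0.2204 0.1239] q7 0.584 tilt [0.0044 0.004 ]
```

```bash
python3 -m inch '[0,0,0,0.08,0,0,0]' >/dev/null;python3 y.py;python3 -m inch '[0,0,0,0.06,0,0,0]'>/dev/null;python3 y.py;python3 -m inch '[0,0,0,0.05,0,0,0]'>/dev/null;python3 y.py;python3 -m inch '[0,0,0,0.05,0,0,0]'>/dev/null;python3 y.py
```

```text
turn 0.834 Mz 0.051 Mxy [-0.05 -0.05] F [ 0.1 -0.6  0.5] p [0.4492 0.2204 0.1238] q7 0.545 tilt [0.0047 0.0038]
  turn 0.8659 Mz 0.031 Mxy [-0.06  0.  ] F [-0.2  0.4  1.4] p [0.4493 0.2204 0.1237] q7 0.516 tilt [0.005  0.0036]
  turn 0.8924 Mz -0.028 Mxy [-0.14 -0.08] F [ 0.4 -2.3  1.2] p [0.4493 0.2204 0.1236] q7 0.492 tilt [0.0051 0.0035]
  turn 0.9188 Mz -0.001 Mxy [-0.1  -0.01] F [0.  0.1 0.9] p [0.4493 0.2205 0.1236] q7 0.469 tilt [0.0052 0.0035]
```

```bash
python3 -m inch '[0,0,0,0.05,0,0,0]' >/dev/null;python3 y.py;python3 -m inch '[0,0,0,0.05,0,0,0]'>/dev/null;python3 y.py
```

```text
turn 0.9456 Mz 0.075 Mxy [-0.14  0.07] F [-0.  -0.1  0.8] p [0.4493 0.2205 0.1235] q7 0.445 tilt [0.0053 0.0034]
  turn 0.9728 Mz 0.084 Mxy [-0.13  0.04] F [-0.6  0.2  0.7] p [0.4494 0.2205 0.1235] q7 0.421 tilt [0.0053 0.0034]
```

```bash
python3 -m inch '[0,0,0,0.05,0,0,0]' >/dev/null;python3 y.py;python3 -m inch '[0,0,0,0.05,0,0,0]'>/dev/null;python3 y.py;python3 -m inch '[0,0,0,0.04,0,0,0]' >/dev/null;python3 y.py
```

```text
turn 1.0002 Mz 0.057 Mxy [-0.11 -0.01] F [ 1.6 -0.1  0.8] p [0.4494 0.2205 0.1235] q7 0.396 tilt [0.0053 0.0035]
  turn 1.0278 Mz 0.014 Mxy [-0.09 -0.03] F [ 0.3 -0.2  1.3] p [0.4494 0.2205 0.1236] q7 0.372 tilt [0.0054 0.0036]
  turn 1.0503 Mz 0.044 Mxy [-0.08  0.02] F [ 1.6 -0.5  0.4] p [0.4494 0.2206 0.1235] q7 0.352 tilt [0.0054 0.0036]
```

```bash
python3 - <<'E'
from h import *
d=snap('wrist','w12')
E
python3 y.py
```

```text
turn 1.0509 Mz 0.007 Mxy [-0.1   0.07] F [0.4 0.2 1.6] p [0.4494 0.2206 0.1235] q7 0.351 tilt [0.0054 0.0036]
```

View pics/w12.png

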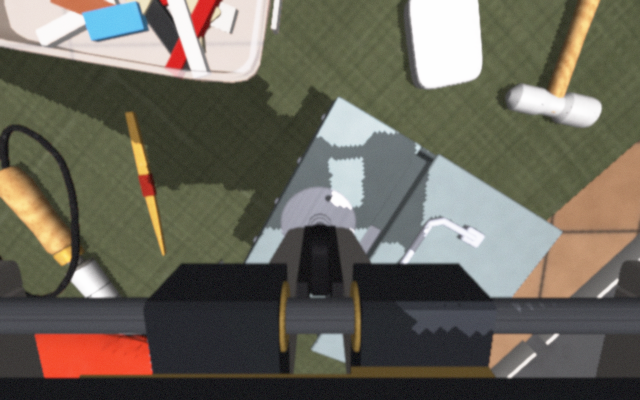

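The wrist view shows a dark gap at the lid's front edge near (420,185), so the lid seems to have sprung. No firm stop felt yet, so I continue.

```bash
python3 -m inch '[0,0,0,0.05,0,0,0]' >/dev/null;python3 y.py;python3 -m inch '[0,0,0,0.05,0,0,0]'>/dev/null;python3 y.py;python3 -m inch '[0,0,0,0.04,0,0,0]' >/dev/null;python3 y.py;python3 -m inch '[0,0,0,0.04,0,0,0]' >/dev/null;python3 y.py
```

```text
turn 1.0766 Mz 0.023 Mxy [-0.13  0.03] F [-0.2 -0.3 -0.3] p [0.4495 0.2206 0.1236] q7 0.328 tilt [0.0055 0.0036]
  turn 1.1035 Mz 0.01 Mxy [-0.05  0.02] F [0.1 0.4 1. ] p [0.4495 0.2206 0.1236] q7 0.305 tilt [0.0056 0.0037]
  turn 1.1254 Mz 0.034 Mxy [-0.13  0.04] F [ 0.5 -1.3  0.6] p [0.4495 0.2206 0.1235] q7 0.285 tilt [0.0056 0.0037]
  turn 1.1472 Mz 0.002 Mxy [-0.03 -0.02] F [0.8 0.4 0. ] p [0.4495 0.2206 0.1236] q7 0.266 tilt [0.0057 0.0037]
```

```bash
python3 -m inch '[0,0,0,0.04,0,0,0]' >/dev/null;python3 y.py;python3 -m inch '[0,0,0,0.04,0,0,0]'>/dev/null;python3 y.py;python3 -m inch '[0,0,0,0.04,0,0,0]' >/dev/null;python3 y.py
```

```text
turn 1.1691 Mz 0.02 Mxy [-0.14  0.08] F [ 0.5 -0.2  1.2] p [0.4495 0.2206 0.1236] q7 0.246 tilt [0.0057 0.0037]
  turn 1.1912 Mz 0.04 Mxy [-0.05 -0.08] F [0.1 0.7 1.1] p [0.4496 0.2206 0.1236] q7 0.227 tilt [0.0058 0.0038]
  turn 1.2133 Mz 0.056 Mxy [-0.06 -0.05] F [-0.   0.6  0.5] p [0.4496 0.2206 0.1235] q7 0.207 tilt [0.0058 0.0037]
```

```bash
python3 -m inch '[0,0,0,0.04,0,0,0]' >/dev/null;python3 y.py;python3 -m inch '[0,0,0,0.04,0,0,0]'>/dev/null;python3 y.py;python3 -m inch '[0,0,0,0.04,0,0,0]' >/dev/null;python3 y.py
```

```text
turn 1.2354 Mz 0.051 Mxy [-0.12 -0.02] F [ 0.7 -0.9  1.4] p [0.4496 0.2207 0.1236] q7 0.188 tilt [0.0058 0.0038]
  turn 1.2576 Mz -0.0 Mxy [-0.04  0.  ] F [ 0.8 -1.2  1.8] p [0.4496 0.2206 0.1235] q7 0.168 tilt [0.0059 0.0038]
  turn 1.2798 Mz 0.034 Mxy [-0.09  0.  ] F [1.  0.5 1.2] p [0.4496 0.2207 0.1236] q7 0.149 tilt [0.0059 0.0038]
```

```bash
python3 -m inch '[0,0,0,0.04,0,0,0]' >/dev/null;python3 y.py;python3 -m inch '[0,0,0,0.04,0,0,0]'>/dev/null;python3 y.py
```

```text
turn 1.302 Mz 0.039 Mxy [-0.06  0.02] F [0.3 0.3 0.2] p [0.4497 0.2207 0.1236] q7 0.129 tilt [0.006  0.0038]
  turn 1.3242 Mz -0.023 Mxy [-0.08 -0.05] F [ 0.  -0.2  0.6] p [0.4497 0.2207 0.1236] q7 0.109 tilt [0.006  0.0038]
```

```bash
python3 -m inch '[0,0,0,0.04,0,0,0]' >/dev/null;python3 y.py;python3 -m inch '[0,0,0,0.04,0,0,0]'>/dev/null;python3 y.py;python3 -m inch '[0,0,0,0.04,0,0,0]' >/dev/null;python3 y.py
```

```text
turn 1.3464 Mz 0.04 Mxy [-0.07 -0.01] F [-0.3  0.5  0.6] p [0.4497 0.2207 0.1236] q7 0.09 tilt [0.0061 0.0039]
  turn 1.3686 Mz 0.013 Mxy [-0.11 -0.05] F [0.4 0.2 0.9] p [0.4497 0.2207 0.1236] q7 0.07 tilt [0.0061 0.0039]
  turn 1.3908 Mz 0.056 Mxy [-0.05 -0.04] F [ 0.5 -0.6  0. ] p [0.4497 0.2207 0.1236] q7 0.051 tilt [0.0062 0.0039]
```

```bash
python3 -m inch '[0,0,0,0.04,0,0,0]' >/dev/null;python3 y.py;python3 -m inch '[0,0,0,0.04,0,0,0]'>/dev/null;python3 y.py
```

```text
turn 1.4131 Mz 0.025 Mxy [-0.06 -0.03] F [ 0.1 -0.6  1.5] p [0.4497 0.2207 0.1236] q7 0.031 tilt [0.0062 0.0039]
  turn 1.4353 Mz 0.004 Mxy [-0.04 -0.05] F [ 1.3 -0.2  0.3] p [0.4498 0.2207 0.1236] q7 0.012 tilt [0.0063 0.0039]
```

```bash
python3 -m inch '[0,0,0,0.04,0,0,0]' >/dev/null;python3 y.py;python3 -m inch '[0,0,0,0.04,0,0,0]'>/dev/null;python3 y.py
```

```text
turn 1.4575 Mz 0.081 Mxy [-0.05 -0.09] F [0.7 0.4 0.2] p [0.4498 0.2207 0.1236] q7 -0.008 tilt [0.0064 0.0039]
  turn 1.4794 Mz 0.168 Mxy [-0.09 -0.11] F [1.6 1.6 0.4] p [0.4499 0.2208 0.1236] q7 -0.027 tilt [0.0066 0.0039]
```

```bash
python3 -m inch '[0,0,0,0.04,0,0,0]' >/dev/null;python3 y.py;python3 -m inch '[0,0,0,0.04,0,0,0]'>/dev/null;python3 y.py
```

```text
turn 1.5013 Mz 0.129 Mxy [-0.06 -0.11] F [ 1.4  0.2 -0.2] p [0.4501 0.2208 0.1236] q7 -0.047 tilt [0.007  0.0039]
  turn 1.5231 Mz 0.221 Mxy [-0.05 -0.08] F [ 1.1  0.9 -0.1] p [0.4502 0.2208 0.1236] q7 -0.066 tilt [0.0073 0.0039]
```

```bash
python3 -m inch '[0,0,0,0.04,0,0,0]' >/dev/null;python3 y.py;python3 -m inch '[0,0,0,0.04,0,0,0]'>/dev/null;python3 y.py
```

```text
turn 1.5446 Mz 0.353 Mxy [ 0.01 -0.12] F [ 0.9 -0.3 -0.4] p [0.4502 0.2209 0.1236] q7 -0.085 tilt [0.0074 0.0038]
  turn 1.5661 Mz 0.403 Mxy [-0.01 -0.14] F [ 2.2  0.4 -0.3] p [0.4503 0.221  0.1236] q7 -0.104 tilt [0.0077 0.0037]
```

The last two steps read 0.35 and 0.40 N m, past the firm range, because I had queued several steps at once. I'm backing off now, one step at a time, towards home.

```bash
python3 -m inch '[0,0,0,-0.12,0,0,0]' >/dev/null;python3 y.py;python3 -m inch '[0,0,0,-0.14,0,0,0]'>/dev/null;python3 y.py;python3 -m inch '[0,0,0,-0.16,0,0,0]'>/dev/null;python3 y.py
```

```text
turn 1.5076 Mz 0.174 Mxy [-0.28  0.24] F [-0.2 -0.6  2. ] p [0.4501 0.2209 0.1235] q7 -0.053 tilt [0.0072 0.0032]
  turn 1.4363 Mz 0.005 Mxy [-0.21  0.15] F [-0.1  0.   1.8] p [0.4497 0.2209 0.1235] q7 0.009 tilt [0.0063 0.0029]
  turn 1.3545 Mz 0.012 Mxy [-0.18 -0.01] F [ 0.2 -0.7  1.8] p [0.4495 0.2208 0.1235] q7 0.081 tilt [0.0057 0.0027]
```

```bash
python3 -m inch '[0,0,0,-0.16,0,0,0,0,0,0,-0.16,0,0,0]' >/dev/null;python3 y.py;python3 -m inch '[0,0,0,-0.16,0,0,0,0,0,0,-0.16,0,0,0]'>/dev/null;python3 y.py;python3 -m inch '[0,0,0,-0.16,0,0,0,0,0,0,-0.16,0,0,0]'>/dev/null;python3 y.py;python3 -m inch '[0,0,0,-0.16,0,0,0,0,0,0,-0.16,0,0,0]'>/dev/null;python3 y.py
```

```text
turn 1.1902 Mz -0.036 Mxy [-0.36  0.29] F [-0.7 -1.7  3. ] p [0.4484 0.2202 0.1235] q7 0.226 tilt [0.0031 0.0018]
  turn 1.0263 Mz -0.004 Mxy [-0.05 -0.25] F [0.4 0.4 0.4] p [0.4479 0.2197 0.1236] q7 0.372 tilt [0.0016 0.0014]
  turn 0.8626 Mz -0.033 Mxy [-0.03 -0.18] F [ 0.2 -0.3 -0.4] p [0.4478 0.2193 0.1235] q7 0.519 tilt [0.0014 0.0016]
  turn 0.6988 Mz -0.017 Mxy [-0.09 -0.21] F [ 0.8 -0.3 -0.5] p [0.4478 0.219  0.1235] q7 0.666 tilt [0.0011 0.0017]
```

```bash
python3 -m inch '[0,0,0,-0.16,0,0,0,0,0,0,-0.16,0,0,0]' >/dev/null;python3 y.py;python3 -m inch '[0,0,0,-0.16,0,0,0,0,0,0,-0.16,0,0,0]'>/dev/null;python3 y.py;python3 -m inch '[0,0,0,-0.14,0,0,0]'>/dev/null;python3 y.py;python3 -m inch '[0,0,0,-0.12,0,0,0]'>/dev/null;python3 y.py
```

```text
turn 0.535 Mz -0.001 Mxy [-0.13 -0.23] F [ 0.2 -0.2  1.2] p [0.4477 0.2186 0.1235] q7 0.813 tilt [0.0008 0.0016]
  turn 0.3715 Mz -0.031 Mxy [ 0.03 -0.22] F [0.4 0.2 0.1] p [0.4478 0.2181 0.1235] q7 0.961 tilt [0.0006 0.0016]
  turn 0.2996 Mz -0.052 Mxy [-0.05 -0.21] F [0.2 0.8 0.7] p [0.4479 0.218  0.1235] q7 1.026 tilt [0.0006 0.0017]
  turn 0.2384 Mz -0.03 Mxy [ 0.05 -0.21] F [1.9 0.  0.6] p [0.4479 0.2178 0.1235] q7 1.082 tilt [0.0005 0.0018]
```

```bash
python3 -m inch '[0,0,0,-0.1,0,0,0]' >/dev/null;python3 y.py;python3 -m inch '[0,0,0,-0.1,0,0,0]'>/dev/null;python3 y.py;python3 -m inch '[0,0,0,-0.06,0,0,0]'>/dev/null;python3 y.py;python3 -m inch '[0,0,0,-0.04,0,0,0]'>/dev/null;python3 y.py
```

```text
turn 0.1875 Mz -0.023 Mxy [ 0.03 -0.15] F [ 0.6  0.6 -0.1] p [0.4479 0.2177 0.1235] q7 1.128 tilt [0.0004 0.002 ]
  turn 0.1371 Mz -0.04 Mxy [ 0.09 -0.21] F [-0.   0.  -0.4] p [0.4479 0.2177 0.1236] q7 1.174 tilt [0.0003 0.0022]
  turn 0.1068 Mz -0.028 Mxy [ 0.13 -0.21] F [-0.2 -0.   0.3] p [0.4479 0.2176 0.1235] q7 1.202 tilt [0.0002 0.0025]
  turn 0.0872 Mz -0.023 Mxy [ 0.1  -0.22] F [0.3 0.5 0.2] p [0.448  0.2176 0.1236] q7 1.22 tilt [0.0001 0.0027]
```

Now small steps, one at a time, feeling for the home stop.

```bash
python3 -m inch '[0,0,0,-0.06,0,0,0]' >/dev/null;python3 y.py;python3 -m inch '[0,0,0,-0.06,0,0,0]'>/dev/null;python3 y.py;python3 -m inch '[0,0,0,-0.06,0,0,0]'>/dev/null;python3 y.py
```

```text
turn 0.0577 Mz -0.038 Mxy [ 0.08 -0.15] F [0.9 1.5 0.6] p [0.448  0.2175 0.1235] q7 1.247 tilt [0.     0.0028]
  turn 0.0279 Mz -0.047 Mxy [ 0.08 -0.21] F [0.3 0.2 0.7] p [0.448  0.2175 0.1235] q7 1.274 tilt [-0.      0.0029]
  turn -0.0021 Mz -0.002 Mxy [ 0.05 -0.23] F [ 0.5 -0.3  0.1] p [0.448  0.2174 0.1235] q7 1.302 tilt [-0.0001  0.003 ]
```

```bash
python3 -m inch '[0,0,0,-0.04,0,0,0]' >/dev/null;python3 y.py;python3 -m inch '[0,0,0,-0.04,0,0,0]'>/dev/null;python3 y.py
```

```text
turn -0.0223 Mz 0.004 Mxy [ 0.08 -0.18] F [ 0.7 -0.   1.1] p [0.448  0.2174 0.1236] q7 1.32 tilt [-0.0001  0.0031]
  turn -0.0426 Mz -0.049 Mxy [ 0.09 -0.18] F [ 0.7 -0.3  0.5] p [0.448  0.2174 0.1235] q7 1.339 tilt [-0.0002  0.0032]
```

```bash
python3 -m inch '[0,0,0,-0.04,0,0,0]' >/dev/null;python3 y.py;python3 -m inch '[0,0,0,-0.04,0,0,0]'>/dev/null;python3 y.py
```

```text
turn -0.0633 Mz -0.046 Mxy [ 0.1  -0.24] F [ 1.4  0.9 -0.3] p [0.448  0.2174 0.1235] q7 1.357 tilt [-0.0002  0.0031]
  turn -0.0846 Mz 0.007 Mxy [ 0.06 -0.19] F [ 0.4 -0.5  0.5] p [0.448  0.2173 0.1235] q7 1.377 tilt [-0.0002  0.0032]
```

```bash
python3 -m inch '[0,0,0,-0.04,0,0,0]' >/dev/null;python3 y.py;python3 -m inch '[0,0,0,-0.03,0,0,0]'>/dev/null;python3 y.py
```

```text
turn -0.1062 Mz -0.09 Mxy [ 0.06 -0.18] F [0.6 0.4 0.2] p [0.448  0.2173 0.1235] q7 1.396 tilt [-0.0001  0.0032]
  turn -0.1229 Mz -0.091 Mxy [ 0.05 -0.24] F [ 1.7 -0.5  0.2] p [0.448  0.2173 0.1235] q7 1.411 tilt [-0.0002  0.0031]
```

```bash
python3 -m inch '[0,0,0,-0.03,0,0,0]'>/dev/null;python3 y.py
```

```text
turn -0.1391 Mz -0.18 Mxy [-0.03 -0.21] F [ 1.3 -0.7  0.3] p [0.4481 0.2172 0.1235] q7 1.426 tilt [-0.0001  0.0031]
```

Home stop felt (−0.18 N m). Now I turn back within the play to the slot angle, then draw the key out.

```bash
python3 -m inch '[0,0.001,0,0.13,0,0,0]'>/dev/null;python3 y.py;python3 -m inch '[0,0.001,0,0.13,0,0,0]'>/dev/null;python3 y.py; python3 -m inch '[0,0,0,0,0,0,0]'>/dev/null;python3 y.py
```

```text
turn -0.0748 Mz -0.065 Mxy [ 0.02 -0.17] F [0.9 0.5 0.4] p [0.448  0.2176 0.1235] q7 1.367 tilt [-0.0002  0.0031]
  turn -0.0074 Mz -0.034 Mxy [-0.03 -0.16] F [0.4 0.1 0.5] p [0.4479 0.2179 0.1235] q7 1.306 tilt [-0.0003  0.0031]
  turn -0.0064 Mz -0.029 Mxy [ 0.11 -0.14] F [0.7 1.  1.1] p [0.4479 0.2179 0.1235] q7 1.305 tilt [-0.0003  0.003 ]
```

```bash
python3 -m inch '[-0.004,0.001,0,0,0,0,0]'>/dev/null;python3 y.py;python3 -m inch '[-0.005,0,0,0,0,0,0]'>/dev/null;python3 y.py
```

```text
turn -0.0085 Mz -0.013 Mxy [ 0.06 -0.4 ] F [ 1.7 -0.2 -1.6] p [0.4477 0.2182 0.1253] q7 1.305 tilt [-0.0004  0.0026]
  turn -0.0105 Mz -0.036 Mxy [ 0.12 -0.4 ] F [ 1.5  0.7 -0.9] p [0.4477 0.2183 0.1277] q7 1.305 tilt [-0.0004  0.0024]
```

```bash
python3 -m inch '[-0.006,0,0,0.01,0,0,0]'>/dev/null;python3 y.py;python3 -m inch '[-0.006,0,0,0,0,0,0]'>/dev/null;python3 y.py;python3 -m inch '[-0.008,0,0,0,0,0,0]'>/dev/null;python3 y.py
```

```text
turn -0.0069 Mz 0.002 Mxy [ 0.09 -0.37] F [ 1.4 -0.2 -1.1] p [0.4476 0.2182 0.1308] q7 1.3 tilt [-0.0006  0.0022]
  turn -0.0076 Mz -0.002 Mxy [ 0.08 -0.23] F [ 1.1  0.1 -1.1] p [0.4475 0.2182 0.134 ] q7 1.3 tilt [-0.001  0.002]
  turn -0.0082 Mz 0.024 Mxy [ 0.1 -0.4] F [ 1.6  0.8 -0.8] p [0.4475 0.2181 0.1383] q7 1.299 tilt [-0.001   0.0019]
```

```bash
python3 -m inch '[-0.012,0,0,0,0,0,0,-0.015,0,0,0,0,0,0]'>/dev/null;python3 y.py;python3 -m inch '[-0.02,0,0,0,0,0,0,-0.03,0,0,0,0,0,0,-0.05,0,0,0,0,0,0,-0.06,0,0,0,0,0,0,-0.06,0,0,0,0,0,0,-0.04,0,0,0,0,0,0,0,0,0,0,0,0,0]'>/dev/null;python3 y.py;python3 - <<'E'
from h import *
snap('wrist','w13');snap('side','s13')
for f,(x,y,w,h) in {'s13':(260,155,70,60),'s7':(260,155,70,60)}.items():
    cv2.imwrite('pics/'+f+'z.png',cv2.resize(load(f)['image'][y:y+h,x:x+w],None,fx=7,fy=7,interpolation=cv2.INTER_CUBIC)[:,:,::-1])
E
```

```text
turn -0.0086 Mz 0.008 Mxy [ 0.08 -0.45] F [ 1.4  0.2 -1.8] p [0.4476 0.2179 0.1526] q7 1.294 tilt [-0.001   0.0017]
  turn -0.0094 Mz 0.019 Mxy [ 0.05 -0.03] F [0.9 0.2 0.1] p [0.4437 0.2161 0.2939] q7 1.255 tilt [-0.0081 -0.0005]
```

View pics/w13.png

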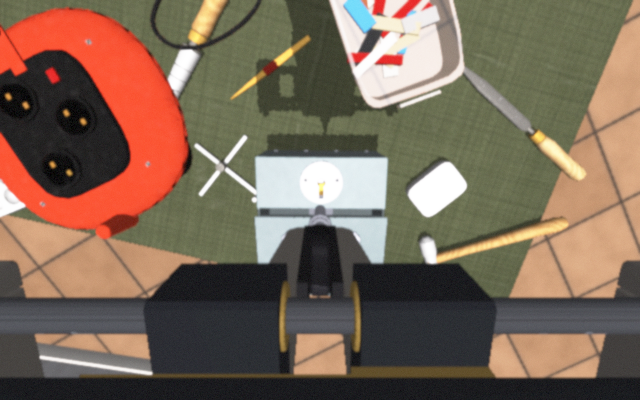

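View pics/s13z.png

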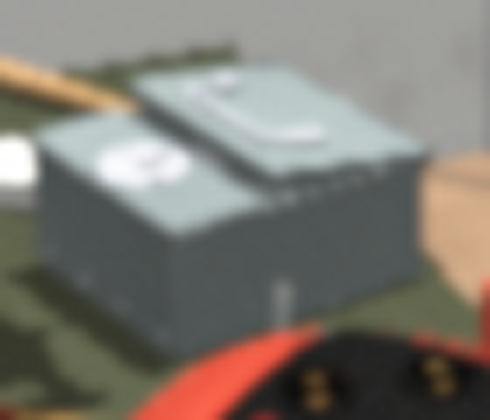

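Side view: lid ajar, with a raised front edge. Wrist view: keyhole clear with the plug slot in line. Carrying the key back now.

```bash
python3 -m inch '[0,-0.04,-0.01,0,0,0,0,0,-0.065,-0.01,0,0,0,0,0,-0.075,-0.012,0,0,0,0,0,-0.078,-0.012,0,0,0,0,0,-0.078,-0.014,0,0,0,0,0,-0.078,-0.014,0,0,0,0,0,-0.078,-0.016,0,0,0,0,0,-0.078,-0.016,0,0,0,0]';python3 -m inch '[0,-0.078,-0.018,0,0,0,0,0,-0.078,-0.018,0,0,0,0,0,-0.078,-0.018,0,0,0,0,0,-0.07,-0.018,0,0,0,0,0,-0.05,-0.016,0,0,0,0,0,-0.035,-0.013,0,0,0,0,0,-0.02,-0.005,0,0,0,0,0,0,0,0,0,0,0]';python3 y.py
```

```text
time_s: 19.03
ee_pos: [0.4322, -0.077, 0.2803]
tool_rot: [[-0.037, -0.196, 0.98], [-0.007, 0.981, 0.196], [-0.999, 0.001, -0.037]]
ft_force: [1.6, -0.1, -0.6]
opening: 0.0087
time_s: 19.7
ee_pos: [0.4048, -0.3032, 0.2711]
tool_rot: [[-0.062, -0.182, 0.981], [-0.003, 0.983, 0.182], [-0.998, 0.008, -0.061]]
ft_force: [0.2, 0.3, -0.7]
opening: 0.0086
  turn -0.018 Mz -0.027 Mxy [ 0.09 -0.  ] F [ 0.2  0.3 -0.7] p [ 0.4048 -0.3032  0.2711] q7 2.44 tilt [-0.0617 -0.0028]
```

```bash
python3 -m inch '[0.01,-0.006,0.012,0.008,-0.035,-0.004,0,0.02,-0.007,0.013,0.01,-0.04,-0.005,0,0.03,-0.007,0.013,0.01,-0.03,-0.004,0,0.04,-0.003,0.008,0.005,-0.01,0,0,0.03,0,0,0,0,0,0,0,0,0,0,0,0,0]'; python3 y.py
python3 - <<'E'
from h import *
st()
E
```

```text
time_s: 20.2
ee_pos: [0.429, -0.3029, 0.1965]
tool_rot: [[-0.005, -0.169, 0.986], [0.009, 0.986, 0.169], [-1.0, 0.009, -0.003]]
ft_force: [-0.6, 0.7, -0.8]
opening: 0.0086
  turn -0.0041 Mz -0.006 Mxy [0.1  0.05] F [-0.6  0.7 -0.8] p [ 0.429  -0.3029  0.1965] q7 2.521 tilt [-0.0049  0.0087]
t 20.2 p [ 0.429  -0.3029  0.1965] F [-0.6059  0.7237 -0.7659] M [ 0.0996  0.0538 -0.0057] o 0.008620071002169266
[[-0.0049 -0.1687  0.9856]
 [ 0.0087  0.9856  0.1688]
 [-0.9999  0.0094 -0.0034]]
q [ 0.0226  0.3143  0.6444  1.9521 -0.234   0.9577  2.5215]
```

```bash
python3 -m inch '[0.025,-0.008,0.001,0.003,-0.004,-0.01,0,0.03,-0.006,0.001,0.002,-0.004,-0.008,0,0.03,-0.003,0,0,0,0,0,0.02,0,0,0,0,0,0,0,0,0,0,0,0,0]'; python3 y.py
python3 - <<'E'
from h import *
d=snap('wrist','w14')
c=d['image'][150:260,250:390];cv2.imwrite('pics/w14z.png',cv2.resize(c,None,fx=5,fy=5,interpolation=cv2.INTER_CUBIC)[:,:,::-1])
E
```

```text
time_s: 20.62
ee_pos: [0.4331, -0.3046, 0.1408]
tool_rot: [[0.0, -0.173, 0.985], [0.005, 0.985, 0.173], [-1.0, 0.005, 0.001]]
ft_force: [-0.0, 0.7, -0.0]
opening: 0.0086
  turn -0.0082 Mz 0.016 Mxy [0.05 0.04] F [-0.   0.7 -0. ] p [ 0.4331 -0.3046  0.1408] q7 2.585 tilt [0.0002 0.0049]
```

View pics/w14z.png

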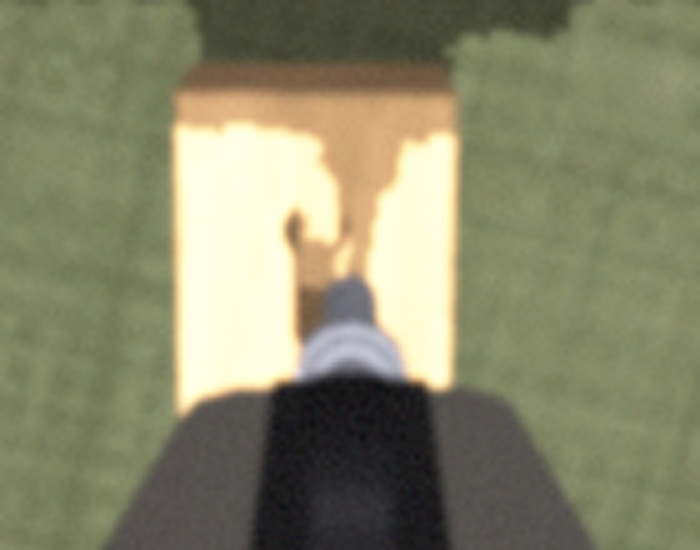

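```bash
python3 -m inch '[0.006,-0.007,-0.004,0.012,0,-0.008,0,0.006,-0.004,-0.002,0.005,0,-0.003,0,0,0,0,0,0,0,0]'; python3 y.py
python3 - <<'E'
from h import *
d=snap('wrist','w15')
c=d['image'][150:260,250:390];cv2.imwrite('pics/w15z.png',cv2.resize(c,None,fx=5,fy=5,interpolation=cv2.INTER_CUBIC)[:,:,::-1])
E
```

```text
time_s: 20.92
ee_pos: [0.4328, -0.3111, 0.1371]
tool_rot: [[0.005, -0.165, 0.986], [-0.002, 0.986, 0.165], [-1.0, -0.003, 0.005]]
ft_force: [-0.8, -0.1, -0.4]
opening: 0.0091
  turn -0.0002 Mz -0.02 Mxy [ 0.13 -0.  ] F [-0.8 -0.1 -0.4] p [ 0.4328 -0.3111  0.1371] q7 2.591 tilt [ 0.0052 -0.0023]
```

View pics/w15z.png

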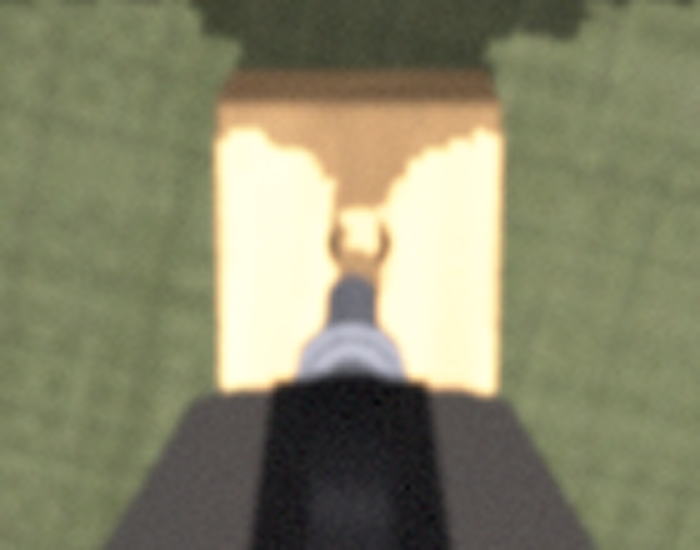

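```bash
python3 -m inch '[0.02,0.002,-0.003,0,0.006,0.004,0,0.015,0.001,-0.001,0,0.003,0.001,0,0.005,0,0,0,0,0,0]'; python3 y.py
python3 - <<'E'
from h import *
d=snap('wrist','w16')
c=d['image'][150:260,250:390];cv2.imwrite('pics/w16z.png',cv2.resize(c,None,fx=5,fy=5,interpolation=cv2.INTER_CUBIC)[:,:,::-1])
E
```

```text
time_s: 21.22
ee_pos: [0.4318, -0.3106, 0.1174]
tool_rot: [[0.004, -0.165, 0.986], [-0.002, 0.986, 0.165], [-1.0, -0.002, 0.004]]
ft_force: [-0.1, -0.4, -0.9]
opening: 0.009
  turn -0.0001 Mz 0.005 Mxy [0.03 0.05] F [-0.1 -0.4 -0.9] p [ 0.4318 -0.3106  0.1174] q7 2.612 tilt [ 0.004  -0.0016]
```

View pics/w16z.png

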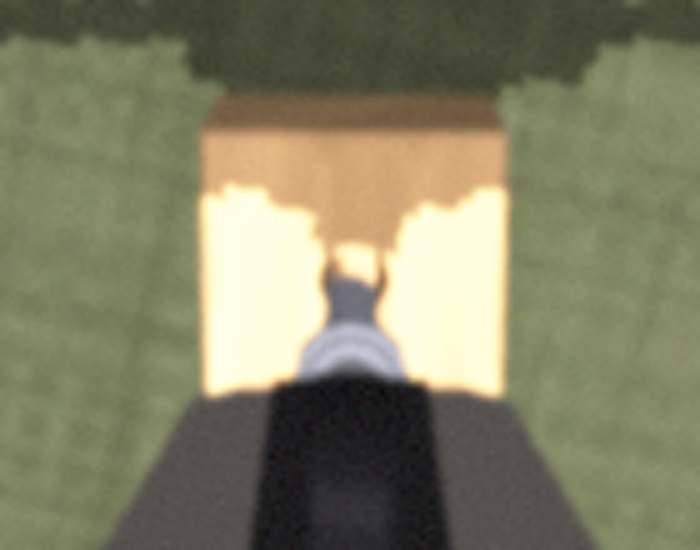

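Key at x≈351 against the hole at ≈355, about 0.5 mm off. Descending.

```bash
python3 -m inch '[0.008,0.001,-0.0016,0,0.004,0.002,0]'>/dev/null; python3 y.py;python3 -m inch '[0.007,0,0,0,0,0,0]'>/dev/null; python3 y.py;python3 -m inch '[0.007,0,0,0,0,0,0]'>/dev/null; python3 y.py
```

```text
turn 0.0 Mz 0.004 Mxy [0.01 0.  ] F [-0.5  0.1 -0.6] p [ 0.4309 -0.3104  0.1131] q7 2.616 tilt [ 0.0016 -0.001 ]
  turn 0.0001 Mz 0.014 Mxy [0.   0.04] F [-0.3 -0.6 -0.9] p [ 0.4306 -0.3102  0.1091] q7 2.62 tilt [ 0.0009 -0.0007]
  turn -0.0 Mz -0.009 Mxy [0.07 0.01] F [-0.1 -0.1 -1.1] p [ 0.4307 -0.3102  0.1052] q7 2.625 tilt [ 0.001  -0.0007]
```

```bash
python3 -m inch '[0.008,0,0,0,0,0,0]'>/dev/null; python3 y.py;python3 -m inch '[0.007,0,0,0,0,0,0]'>/dev/null; python3 y.py;python3 -m inch '[0.007,0,0,0,0,0,0]'>/dev/null; python3 y.py;python3 -m inch '[0.007,0,0,0,0,0,0]'>/dev/null; python3 y.py
```

```text
turn -0.0 Mz 0.021 Mxy [ 0.1  -0.04] F [-0.1  0.6  0.1] p [ 0.4307 -0.3102  0.1009] q7 2.63 tilt [ 0.001  -0.0008]
  turn 0.0001 Mz -0.015 Mxy [0.05 0.05] F [ 0.6 -0.  -0.2] p [ 0.4307 -0.3102  0.0969] q7 2.634 tilt [ 0.0009 -0.0007]
  turn 0.0 Mz -0.005 Mxy [0.09 0.02] F [ 0.6  0.1 -0.1] p [ 0.4307 -0.3102  0.0929] q7 2.638 tilt [ 0.0009 -0.0008]
  turn -0.0001 Mz 0.022 Mxy [0.06 0.  ] F [ 0.4 -0.6 -0.9] p [ 0.4307 -0.3102  0.089 ] q7 2.643 tilt [ 0.0007 -0.0008]
```

```bash
python3 -m inch '[0.007,0,0,0,0,0,0]'>/dev/null; python3 y.py;python3 -m inch '[0.006,0,0,0,0,0,0]'>/dev/null; python3 y.py;python3 -m inch '[0.004,0,0,0,0,0,0]'>/dev/null; python3 y.py
```

```text
turn -0.0001 Mz -0.017 Mxy [0.01 0.01] F [-0.3  0.2 -0.4] p [ 0.4307 -0.3102  0.0851] q7 2.647 tilt [ 0.0008 -0.0008]
  turn -0.0001 Mz -0.008 Mxy [ 0.01 -0.01] F [ 0.6  0.5 -0.2] p [ 0.4307 -0.3102  0.0817] q7 2.651 tilt [ 0.0006 -0.0007]
  turn -0.0001 Mz -0.003 Mxy [0.06 0.  ] F [ 0.3  0.1 -0.1] p [ 0.4306 -0.3102  0.0792] q7 2.653 tilt [ 0.0003 -0.0006]
```

```bash
python3 -m inch '[0.0015,0,0,0,0,0,0]'>/dev/null; python3 y.py
```

```text
turn -0.0001 Mz -0.034 Mxy [0.07 0.06] F [ 0.5 -0.4 -0.2] p [ 0.4304 -0.3101  0.078 ] q7 2.655 tilt [-0.0001 -0.0004]
```

```bash
python3 -m inch '[0.0015,0,0,0,0,0,0]'>/dev/null; python3 y.py
```

```text
turn 0.0001 Mz 0.04 Mxy [0.42 0.51] F [-2.2  0.9 11.7] p [ 0.4305 -0.3102  0.0774] q7 2.656 tilt [-0.     -0.0004]
```

Collar seated at z 0.0774 (0.0777 at the first grasp), 12 N. Releasing.

```bash
python3 -m inch '[-0.001,0,0,0,0,0,8.5,0,0,0,0,0,0,14,0,0,0,0,0,0,22]'>/dev/null; python3 y.py;python3 -m inch '[0,0,0,0,0,0,30,0,0,0,0,0,0,34]'
python3 - <<'E'
from h import *
d=snap('wrist','w17')
E
```

```text
turn 0.0002 Mz -0.002 Mxy [0.05 0.03] F [ 0.  -0.4 -0.7] p [ 0.4309 -0.3105  0.0783] q7 2.655 tilt [ 0.001  -0.0009]
time_s: 22.68
ee_pos: [0.4311, -0.3106, 0.0785]
tool_rot: [[0.002, -0.165, 0.986], [-0.001, 0.986, 0.165], [-1.0, -0.001, 0.001]]
ft_force: [-0.1, -0.6, -0.1]
opening: 0.0318
```

View pics/w17.png

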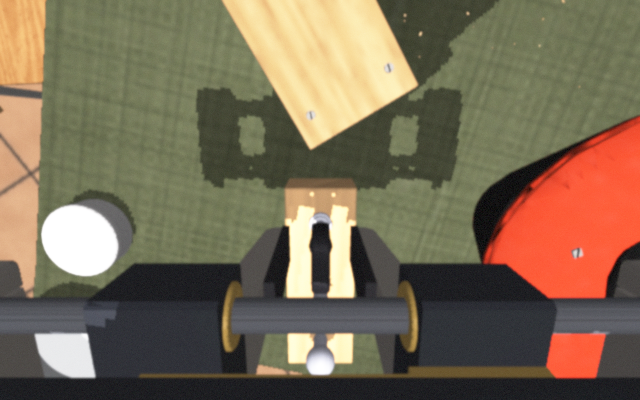

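The key stands free and upright between the open fingers. Retracting straight up.

```bash
python3 -m inch '[-0.015,0,0,0,0,0,34,-0.02,0,0,0,0,0,34,-0.03,0,0,0,0,0,34,-0.05,0,0,0,0,0,40,-0.06,0,0,0,0,0,40,-0.06,0,0,0,0,0,40,-0.04,0,0,0,0,0,40,0,0,0,0,0,0,40]'
python3 - <<'E'
from h import *
d=snap('wrist','w18');snap('side','s18')
a=d['image'][120:270,230:410];cv2.imwrite('pics/w18z.png',cv2.resize(a,None,fx=4,fy=4,interpolation=cv2.INTER_CUBIC)[:,:,::-1])
s=load('s18')['image'];o=load('side0')['image']
z=lambda i:cv2.resize(i[225:290,320:420],None,fx=4,fy=4,interpolation=cv2.INTER_CUBIC)
cv2.imwrite('pics/cmp.png',np.hstack([z(o),z(s)])[:,:,::-1])
E
```

```text
time_s: 23.4
ee_pos: [0.4294, -0.3111, 0.2263]
tool_rot: [[-0.0, -0.162, 0.987], [-0.001, 0.987, 0.162], [-1.0, -0.001, -0.0]]
ft_force: [0.1, -0.5, -0.2]
opening: 0.04
```

View pics/w18z.png

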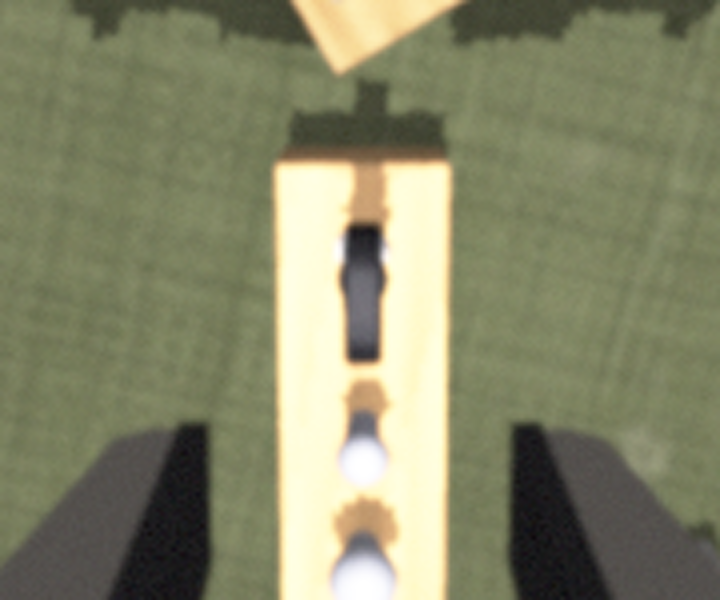

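View pics/cmp.png

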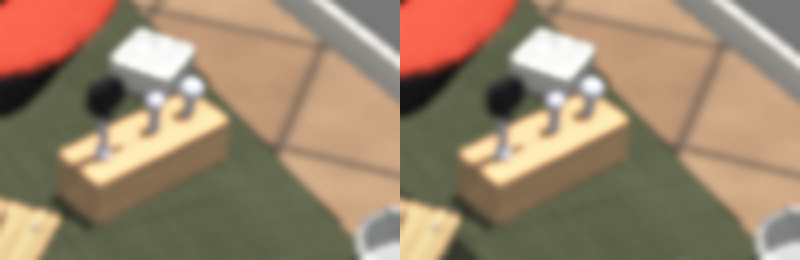

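View pics/s18.png

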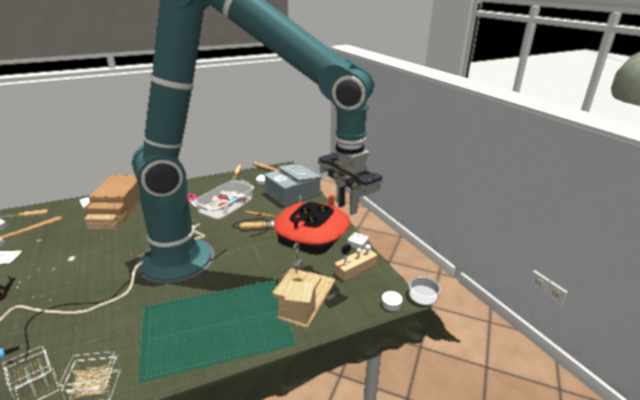

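The before and after side views match: key upright in its hole (bow near (346,249)), neighbours unmoved, lid ajar at (300,175), gripper clear. Handing in.

Run:
```python
from h import *
s=ctrl.read_state();print(s['ft_force'],s['time_s']);print(ctrl.hand_in())
```

```text
[ 0.1525  0.4377 -1.507 ] 23.5
the job is handed in; nothing more can be done
None
```

I did the whole job in the order asked and handed it in at 23.5 s, but I over-twisted the key at its clockwise stop.

**What I did:** I took the key from the punch block and pushed it home in the lock until its collar met the plate. I turned it clockwise to its stop, which came up at about 1.46 rad of hand turn. I then turned it back until I felt the home stop at −0.18 N m, drew it out, and stood it back down in its own hole.

**Last checks:**
- **Key:** the collar came down on the block within 0.3 mm of the height where I first gripped it, with a 12 N contact. Before-and-after side views show it standing as it did at the start.
- **Lid:** ajar in the last views.
- **Bystanders:** the doming block looks unmoved in the before-and-after crop. I saw no change to the rest in the last views, but did not measure them.
- **Gripper:** clear of everything.

**What went wrong or disagreed:**
- **Twist at the stop:** I sent several small steps before reading the last result. The moment passed the firm range (0.17, 0.13, 0.22), and the last two steps read 0.35 and 0.40 N m, over the 0.3 that counts as forcing. I backed off at once and nothing looked damaged.
- **Seating in the lock:** the collar met the plate with a brief push of about 26 N, more than needed.
- **Grip force:** I gripped with 60 N, the gripper's limit, because the suggested 90 N was out of its range.
- **Cameras:** the top camera showed only grey throughout. The wrist camera was off by about 1.5 mm sideways, which I corrected by looking at the key and hole together.

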